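# Slide the tall oil bottle home into the free bay of the bottle rack

### The job

Push the tall oil bottle across the counter with your fingers, low down on its wide glass body, into the free bay of the steel bottle rack until it stands right against the rack's back plate. Keep it standing on the counter all the way: do not tip it, lift it, touch it with the fingers above the wide part or shove it hard, and leave everything else where it is. Take the hand away when the bottle is home.

Things in the scene. Friction and masses are not known exactly. Their poses are not given: they have to be found in the camera images.
- bottle: the tall oil bottle, green glass, about 0.7 kg, 294 mm high, alone on the open counter left of the rack, before its open side. Round: 72 mm across up to 65 mm height, narrowing above. Origin: centre of its underside; z up its axis. Slides on the counter; pushed higher than about 50 mm above the counter it tips. Fingers must not touch it above 65 mm.
- rack: bottle rack of sheet metal, fixed, no floor. Origin: on the counter, in the middle of its 3 bays; x points into the bays (to the back plate), within 0.2 rad of the robot's right (world -y), y away from the robot. Bays centred at y = -100, 0, 100 mm, 96 mm clear width; dividers 4 mm thick, 45 mm high, from x = -26 to 38 mm. Back plate 60 mm high, front face at x = 36 mm: a seated bottle's centre is at x = 0.
- bay_mat: a flat dark disc, 72 mm across, 1 mm thin, on the counter in the free bay (it does not hinder sliding). Origin: its centre, where the axis of the seated bottle belongs; axes parallel to the rack's (x into the bay). Its bay is the only empty one of the three and changes from start to start.
- jar_a: clear jar with a red lid, 64 mm across, 75 mm high, standing in another bay of the rack; origin: centre of its underside. Leave alone.
- jar_b: orange sauce jar with a white cap, 62 mm across, 80 mm high, standing in another bay of the rack; origin: centre of its underside. Leave alone.
- paper_roll: roll of kitchen paper standing upright, 110 mm across, 220 mm high, to the right of the rack near the robot; origin: centre of its underside. Leave alone.
- ramekin: small white bowl, 80 mm across, 40 mm high, left of the work, near the robot; origin: centre of its underside. Leave alone.
- shaker: glass shaker, 44 mm across, 70 mm high, left of the work, further out; origin: centre of its underside. Leave alone.
- cap: loose blue ring-shaped cap, 44 mm across, 18 mm high, to the right of the rack; origin: centre of its underside. Leave alone.
- bottle_top: the part of the oil bottle above 65 mm, one piece with it: 50 mm across at 95 mm above the counter, neck 28 mm across from 125 mm, collar 31 mm across from 240 mm, thin spout from 270 to 294 mm. Origin: on the bottle's axis, 65 mm above its underside.

How it is judged:
At the end, for the whole second after the job is handed in: The bottle stands upright (within 0.06 rad) on the counter in the free bay, its centre within 10 mm in depth and 16 mm sideways of the seat's centre, at rest, and every other thing is within 25 mm of where it started (x of bottle in the frame of bay_mat between -0.01 and 0.01 m and y of bottle in the frame of bay_mat between -0.016 and 0.016 m and height (world z) of bottle below 0.005 m and angle between bottle's own z axis and vertical below 0.06 rad and linear speed of bottle below 0.01 m/s and angular speed of bottle below 0.1 rad/s and distance of each of jar_a, jar_b, paper_roll, ramekin, shaker, cap from where it was at the start of the episode below 0.025 m); the robot touches nothing.
It fails at once if the bottle tips by more than 0.25 rad (angle between bottle's own z axis and vertical above 0.25 rad).
It fails at once if the bottle is lifted off the counter (its underside's centre above 12 mm) (height (world z) of bottle above 0.012 m).
It fails at once if the fingers touch the bottle's shoulder or neck (above 65 mm) with more than 2 N (contact force between the fingers and bottle_top above 2 N).
It fails at once if the bottle is squeezed or shoved with more than 40 N (contact force between the fingers and bottle above 40 N).
It fails at once if another thing is moved by more than 25 mm (distance of any of jar_a, jar_b, paper_roll, ramekin, shaker, cap from where it was at the start of the episode above 0.025 m).
It also fails if it takes over 70 s, if anything falls off the work surface, if the arm or the gripper's body presses on something with over 40 N, if the wrist force passes 120 N, or if a joint passes its speed limit or range.

### The arm

A 6-joint arm with a two-finger parallel gripper is mounted at the origin on the work surface. World frame = base frame: x ahead of the robot, y to its left, z up, the work surface at z = 0. Lengths are in m, angles in rad, forces in N, time in s.
With the tool pointing down it reaches from about 0.35 to 0.975 m from the base axis. Payload 4.9 kg.
Tool frame: the origin (TCP) lies at the very end of the fingers, on their centre line; the grasp point (between the pads) lies 19 mm behind it (ctrl.grasp_offset is the distance from the TCP to the grasp point, in m); y points along the fingers, z is the direction in which the jaws open and shut, and the axes are right-handed (so a half turn about y gives the same grasp; the last joint's range is limited). The gripper opens to 85 mm and grips with 20 to 120 N. Pads are 22 mm wide; open, the fingers measure 114 mm over their backs; the gripper's body (76 mm by 85 mm) begins 54 mm behind the grasp point. The pads swing forward as they close: fully open they stand 13 mm farther back than shut.
Start: joints at [1.181, 0.053, 1.613, -0, 1.476, -0.119], TCP at [0.167, 0.602, 0.231] pointing down, gripper open.
Joint ranges: [-3.01, 3.01], [-1.01, 2.22], [0.06, 2.58], [-1.02, 4.17], [0.09, 2.62], [-3.14, 3.14]. Speed limits (rad/s): [2.57, 2.57, 3.14, 3.14, 3.14, 3.14].

### API

Orientations are given as a rotation vector (axis times angle).
In Python, from station import ctrl, eyes, finish_job, find_in, regions_of, pinpoint gives the robot as it stands.
- The arm moves only by the tool play_rows, never from a script. Its argument "moves" is a list of rows, each an object of numbers: "x", "y", "z": the shift along the world's x, y, z in cm; "turn": the turn about the world's z in degrees; "jaw": the finger opening in cm, from 0 to 8.54. A call has 1 to 8 rows; each row shifts and turns the commanded pose from where the row before left it; what a row does not reach is not made up. A row lasts 1/12 s, in which the tool goes at most 41.7 mm and 7.16 degrees, less where a joint would pass 70% of its speed; a pose out of reach is approached as far as the arm can. A call is refused whole if a number of a shift passes 4.17 or a number of a turn 7.16, either way. A call with a gripper value outside its range is refused whole. The fingers move at their own pace and stop on an object; "squeeze" is the grip in N (left out, the last holds). Time passes only in rows, so rows that do not move let the fingers close. It gives the time, the measured TCP pose, the force and the opening at its end, in the units of the state.
- ctrl.get_obs(): the state, without advancing time (a new reading comes with each control period).
- eyes.get_image(name): name is "side" or "top" or "wrist"; returns a dict with "img" (420x560x3 uint8, red, green, blue), "camera_matrix" (3x3 intrinsics, pixels), "D" ([k1, k2, p1, p2, k3] as OpenCV has them; the pictures are not rectified), "cam_to_world" (4x4, takes a point from camera to world coordinates). Camera axes: x right, y up, looking along -z (the intrinsics and any distortion apply to the point x, -y, -z); pixel columns grow to the right and rows downward; lengths in m; the calibration is good to about 2 mm. A picture is of the moment at which its call begins. There is no depth.
- finish_job(): hands the job in, once; it reports no verdict.
Trained networks look in the newest picture that a camera, given by its name, has taken for a name from the list of things; names that differ only in an ending like _2 or _b are one class to them, and where a whole thing is asked for, a point or a joint stands for the part that bears it (a point fixed in the world has none). Each returns a list of dicts, best first, with "score" (0 to 1); they miss things now and then, are a little off and sometimes report something else, mostly with a low value. They report only what shows in the picture. A call takes as long as a camera call.
- find_in(camera, query): "point" ([column, row] in pixels, amid what is visible of it).
- regions_of(camera, query): "pixels" (420x560 bool, what is visible of it) and "point" ([column, row] in pixels, amid what is visible of it).
- pinpoint(camera, query): "point" ([column, row] in pixels: a listed point, or the origin of a listed thing).
The state is a dict: "t": time; "q": joint angles; "dq": joint speeds; "effort": joint torques, N m; "tool_pos": TCP position; "tool_rot": TCP orientation; "contact_force": force on the tool from outside, world axes, zero at the start; "wrist_torque": the same for the moment, N m; "opening": finger opening in m.
Only numpy, scipy, OpenCV 4.12 (cv2) and the standard library are available. Lean on these libraries where they do the work, as an engineer would, in place of code of your own. Each camera call takes 0.05 s, during which the arm holds its last target.

## Working session

There is one attempt and no reset: what is moved stays moved. The work goes in short steps, Python scripts to look and compute and a tool call to move; the robot and the scene stay as the last step left them, time stands still between calls to the robot, and variables do not carry over. Pictures are saved under pics/ and viewed, and the job is handed in when it is done.

Besides the shell and the picture viewer there is one more tool, called after ">>>" as name(argument=value, ...), one argument or row to a line, values as JSON. play_rows: Moves the arm, as the interface text tells. Its arguments: {"type":"object","properties":{"moves":{"type":"array"},"squeeze":{"type":"number"}},"required":["moves"]}

```bash
ls; mkdir -p pics; cat > h.py <<'E'
import numpy as np, cv2
from station import ctrl, eyes, finish_job, find_in, regions_of, pinpoint
def ray(im,px):
    K=np.array(im["camera_matrix"]);D=np.array(im["D"],float);T=np.array(im["cam_to_world"])
    u=cv2.undistortPoints(np.array([[px]],float),K,D)[0,0]
    return T[:3,3], T[:3,:3]@np.array([u[0],-u[1],-1.])
def onz(im,px,z=0):
    o,d=ray(im,px); return o+d*(z-o[2])/d[2]
def proj(im,P):
    K=np.array(im["camera_matrix"]);D=np.array(im["D"],float);T=np.array(im["cam_to_world"])
    p=T[:3,:3].T@(np.array(P,float)-T[:3,3]); p=p*[1,-1,-1]
    return cv2.projectPoints(p.reshape(1,1,3),np.zeros(3),np.zeros(3),K,D)[0][0,0]
def save(im,n): cv2.imwrite("pics/"+n+".png",np.ascontiguousarray(im["img"][:,:,::-1]))
E
python3 - <<'E'
from h import *
o=ctrl.get_obs();print(o["t"],o["tool_pos"],o["tool_rot"],o["opening"])
for c in("top","side"):
    im=eyes.get_image(c);save(im,c+"0")
    for n in("bottle","rack","bay_mat","jar_a","jar_b","ramekin","shaker","paper_roll","cap"):
        for r in pinpoint(c,n)[:2]: print(c,n,round(r["score"],2),np.round(r["point"],1),np.round(onz(im,r["point"],0),4)[:2])
E
```

```text
pics
0.0 [0.16694566 0.60166115 0.23008441] [-1.56225257  0.21299592 -0.21220776] 0.08575859911610434
top bottle 0.88 [213.9 201.7] [0.5573 0.1454]
top rack 0.95 [326.1 203. ] [ 0.5607 -0.1722]
top bay_mat 0.7 [322.8 167.3] [ 0.6638 -0.1621]
top jar_a 0.67 [327.5 199. ] [ 0.5723 -0.1761]
top jar_a 0.56 [326.5 232.3] [ 0.4775 -0.1739]
top jar_b 0.67 [327.5 199. ] [ 0.5723 -0.1761]
top jar_b 0.56 [326.5 232.3] [ 0.4775 -0.1739]
top ramekin 0.61 [136.2 232.2] [0.466  0.3607]
top ramekin 0.21 [136.5 190.5] [0.5845 0.3667]
top shaker 0.79 [131.  189.5] [0.5871 0.3826]
top paper_roll 0.67 [402.9 242.2] [ 0.4539 -0.3902]
top cap 0.53 [400.  199.9] [ 0.5743 -0.3836]
side bottle 0.69 [308.2 188.9] [0.5557 0.1452]
side bottle 0.54 [147.5 326.9] [ 0.46  -0.379]
side rack 0.74 [195.1 348.8] [ 0.5708 -0.3769]
side rack 0.58 [253.2 273.5] [ 0.574 -0.164]
side bay_mat 0.77 [290.7 292.6] [ 0.6687 -0.1734]
side jar_a 0.77 [247.8 277.3] [ 0.5691 -0.1786]
side jar_a 0.71 [211.3 258.7] [ 0.4707 -0.1694]
side jar_b 0.77 [247.8 277.3] [ 0.5691 -0.1786]
side jar_b 0.71 [211.3 258.7] [ 0.4707 -0.1694]
side ramekin 0.71 [310.5 134.9] [0.4568 0.3665]
side shaker 0.79 [348.3 146.2] [0.5743 0.3642]
side paper_roll 0.85 [148.6 326.5] [ 0.4613 -0.3773]
side cap 0.53 [194.1 350.3] [ 0.571  -0.3805]
```

View pics/top0.png

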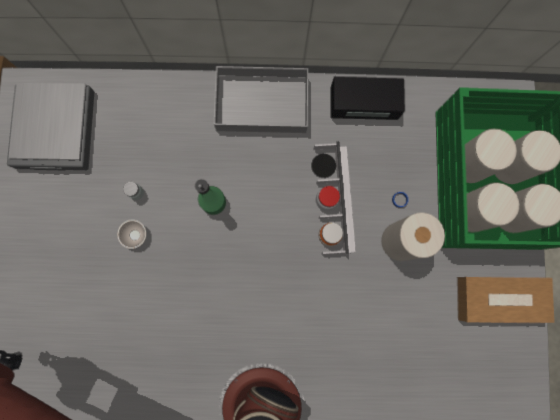

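View pics/side0.png

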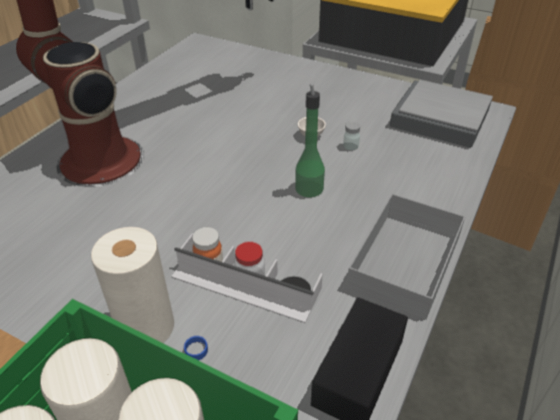

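```bash
python3 - <<'E'
from h import *
im=eyes.get_image("top")
print(np.round(im["cam_to_world"],3))
i=im["img"][120:280,270:450]; cv2.imwrite("pics/tz.png",cv2.resize(np.ascontiguousarray(i[:,:,::-1]),None,fx=4.4,fy=3.7,interpolation=cv2.INTER_CUBIC)[:600])
im=eyes.get_image("side")
i=im["img"][220:330,160:330]; cv2.imwrite("pics/sz.png",cv2.resize(np.ascontiguousarray(i[:,:,::-1]),None,fx=4.7,fy=4.7,interpolation=cv2.INTER_CUBIC))
E
```

```text
[[ 0.02   0.989 -0.145  0.347]
 [-1.     0.022  0.012 -0.012]
 [ 0.015  0.145  0.989  1.47 ]
 [ 0.     0.     0.     1.   ]]
```

View pics/tz.png

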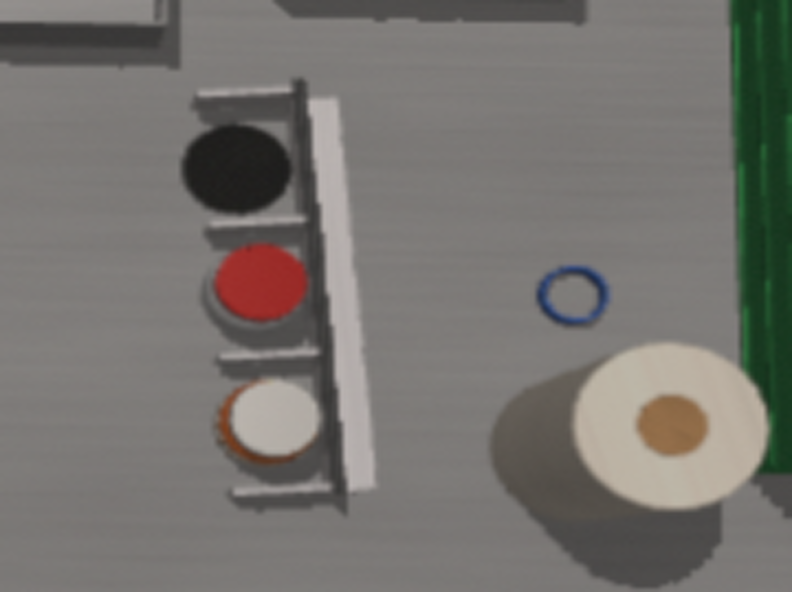

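View pics/sz.png

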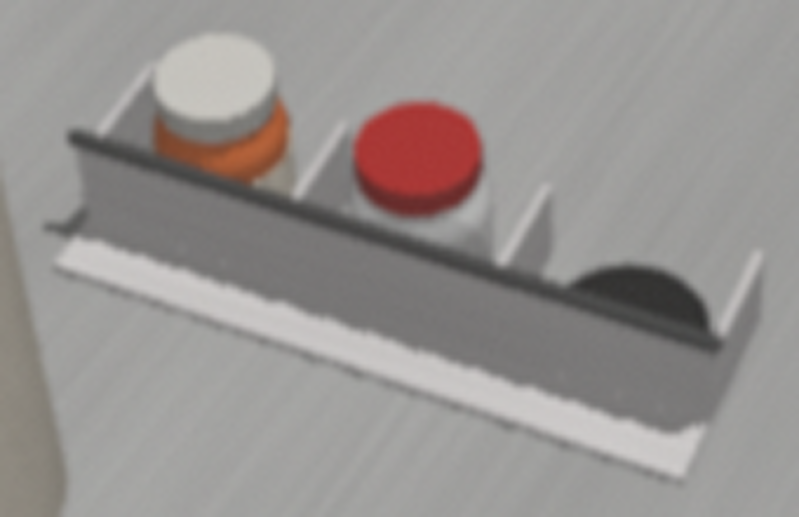

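```bash
python3 - <<'E'
from h import *
from scipy.optimize import least_squares
im=eyes.get_image("top"); s=eyes.get_image("side")
t=lambda x,y:(270+(x+.5)/4.4-.5,120+(y+.5)/3.7-.5)
q=lambda x,y:(160+(x+.5)/4.7-.5,220+(y+.5)/4.7-.5)
T=[(t(197,95),-26,150,45),(t(208,230),-26,50,45),(t(221,358),-26,-50,45),(t(232,493),-26,-150,45),(t(297,92),36,150,45),(t(306,222),36,50,45),(t(318,353),36,-50,45),(t(328,490),36,-150,45)]
S=[(q(757,255),-26,150,45),(q(547,187),-26,50,45),(q(345,125),-26,-50,45),(q(153,67),-26,-150,45)]
def P(v,x,y,z):
    c,n=np.cos(v[2]),np.sin(v[2]) # rack x dir angle
    return [v[0]+(c*x-n*y)/1e3,v[1]+(n*x+c*y)/1e3,z/1e3]
def f(v,sets): return np.concatenate([proj(i,P(v,*a))-p for i,L in sets for p,*a in L])
for sets in ([(im,T)],[(s,S)],[(im,T),(s,S)]):
    r=least_squares(f,[.57,-.17,-1.57],args=(sets,)); v=r.x
    print(v,v[2]+np.pi/2,np.sqrt(np.mean(r.fun**2)),"bay",P(v,0,100,0))
print("mat",onz(im,t(237,169),.001),)
for n in ("bay_mat",):
  for c,i in(("top",im),("side",s)):
    for r in regions_of(c,n)[:1]:
        m=r["pixels"];ys,xs=np.nonzero(m);print(c,r["score"],xs.mean(),ys.mean(),onz(i,(xs.mean(),ys.mean()),.001))
# bottle base
for c,i in(("top",im),("side",s)):
    for n in("bottle","bottle_top"):
        r=pinpoint(c,n)[0]; z=0 if n=="bottle" else .065
        print(c,n,r["score"],onz(i,r["point"],z))
r=regions_of("side","bottle")[0];m=r["pixels"];ys,xs=np.nonzero(m);print("side px",xs.min(),xs.max(),ys.min(),ys.max(),[ (y,xs[ys==y].min(),xs[ys==y].max()) for y in range(ys.max()-30,ys.max()+1,5)])
for P0 in([.5557,.1452,0],[.5573,.1454,0]):print(proj(s,P0),proj(im,P0))
E
```

```text
[ 0.56788542 -0.17148994 -1.49502416] 0.07577217040543904 0.3867070649092769 bay [np.float64(0.667598483344767), np.float64(-0.16391997007472198), 0.0]
[ 0.57031348 -0.17285076 -1.48857032] 0.08222601087953119 0.23684785637124486 bay [np.float64(0.6699756149039366), np.float64(-0.1646374227379542), 0.0]
[ 0.56874859 -0.1718333  -1.49449985] 0.07629647268198503 0.4808972364799381 bay [np.float64(0.6684576763475957), np.float64(-0.16421105659197116), 0.0]
mat [ 0.66941495 -0.1639033   0.001     ]
top 0.73 323.2119205298013 165.47240618101546 [ 0.66892385 -0.1631448   0.001     ]
side 0.54 296.49003984063745 281.203187250996 [ 0.66594081 -0.14119534  0.001     ]
top bottle 0.77 [0.55838198 0.14998895 0.        ]
top bottle_top 0.74 [0.54994776 0.15044479 0.065     ]
side bottle 0.73 [ 5.56291759e-01  1.48137832e-01 -1.11022302e-16]
side bottle_top 0.75 [0.55103088 0.14526977 0.065     ]
side px 294 324 85 196 [(166, np.int64(296), np.int64(323)), (171, np.int64(295), np.int64(324)), (176, np.int64(295), np.int64(323)), (181, np.int64(295), np.int64(323)), (186, np.int64(295), np.int64(322)), (191, np.int64(296), np.int64(321)), (196, np.int64(304), np.int64(313))]
[308.18583097 188.89000338] [213.95717577 202.27604061]
[308.7917251  189.03128756] [213.90752758 201.71448188]
```

```bash
python3 - <<'E'
from h import *
from scipy.spatial.transform import Rotation as R
o=ctrl.get_obs();M=R.from_rotvec(o["tool_rot"]).as_matrix();print(o["t"],M.round(3))
z=M[:,2];print("jaw angle deg",np.degrees(np.arctan2(z[1],z[0])))
im=eyes.get_image("wrist");save(im,"w0");print(np.round(im["cam_to_world"],3))
u=np.array([.6625,-.095])-[.556,.147];print(np.degrees(np.arctan2(u[1],u[0])))
E
```

```text
1.55 [[ 0.964 -0.     0.267]
 [-0.267 -0.     0.964]
 [-0.    -1.    -0.   ]]
jaw angle deg 74.48560354330888
[[ 0.268 -0.928 -0.258  0.101]
 [ 0.963  0.258  0.072  0.62 ]
 [-0.    -0.268  0.963  0.374]
 [ 0.     0.     0.     1.   ]]
-66.24653847954747
```

View pics/w0.png

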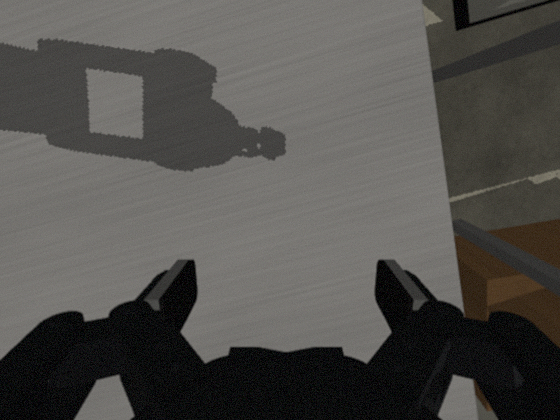

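>>> play_rows(
  moves=[
    {"x": 2,"y": -1.8,"turn": 4},
    {"x": 3,"y": -2.6,"turn": 5},
    {"x": 3,"y": -2.6,"turn": 5},
    {"x": 3,"y": -2.6,"turn": 5},
    {"x": 3,"y": -2.6,"turn": 5},
    {"x": 3,"y": -2.6,"turn": 5},
    {"x": 3,"y": -2.6,"turn": 5},
    {"x": 3,"y": -2.6,"turn": 5},
  ],
)

```text
invalid input
```

>>> play_rows(
  moves=[
    {"x": 3,"y": -2.6},
    {"x": 3,"y": -2.6},
    {"x": 1,"y": -1},
    {"x": 0},
  ],
)

```text
invalid input
```

```bash
cat >> h.py <<'E'
from scipy.spatial.transform import Rotation as R
def st():
    o=ctrl.get_obs();M=R.from_rotvec(o["tool_rot"]).as_matrix();z=M[:,2]
    print("t",round(o["t"],2),"tcp",np.round(o["tool_pos"],4),"jaw",round(np.degrees(np.arctan2(z[1],z[0])),2),"F",np.round(o["contact_force"],1),"op",round(o["opening"],4))
    return o,M
E
python3 - <<'E'
from h import *
o,M=st()
for c in("side","top","wrist"):
    im=eyes.get_image(c);save(im,c+"1");print(c,proj(im,o["tool_pos"]) )
    if c=="side":
        S=im
        for d in (-.07,-.057,.057,.07):
            for h in(0,.013,.06,.1): print(d,h,proj(im,o["tool_pos"]+M[:,2]*d+[0,0,h]).round(1))
i=S["img"]; p=proj(S,o["tool_pos"]).astype(int);y0=max(0,p[1]-100);x0=p[0]-80;print(x0,y0)
cv2.imwrite("pics/g1.png",cv2.resize(np.ascontiguousarray(i[y0:p[1]+20,x0:x0+160,::-1]),None,fx=5,fy=5,interpolation=cv2.INTER_CUBIC))
E
```

```text
t 1.6 tcp [0.1672 0.6022 0.2313] jaw 74.48 F [ 0.5 -0.5 -0.1] op 0.0854
side [260.4117061    8.92200602]
-0.07 0 [243.9  15.6]
-0.07 0.013 [243.7  11.4]
-0.07 0.06 [242.8  -4.5]
-0.07 0.1 [242.1 -18.4]
-0.057 0 [247.   14.4]
-0.057 0.013 [246.8  10.1]
-0.057 0.06 [246.1  -5.7]
-0.057 0.1 [245.4 -19.6]
0.057 0 [273.3   3.7]
0.057 0.013 [273.3  -0.5]
0.057 0.06 [273.  -15.9]
0.057 0.1 [272.8 -29.4]
0.07 0 [276.2   2.5]
0.07 0.013 [276.1  -1.6]
0.07 0.06 [276. -17.]
0.07 0.1 [275.8 -30.5]
top [  2.37616225 348.94902312]
wrist [286.9654618  264.77334793]
180 0
```

>>> play_rows(
  moves=[
    {"x": 2,"y": -1.8,"z": 0,"turn": 4,"jaw": 8.5},
    {"x": 3,"y": -2.6,"z": 0,"turn": 5,"jaw": 8.5},
    {"x": 3,"y": -2.6,"z": 0,"turn": 5,"jaw": 8.5},
    {"x": 3,"y": -2.6,"z": 0,"turn": 5,"jaw": 8.5},
    {"x": 3,"y": -2.6,"z": 0,"turn": 5,"jaw": 8.5},
    {"x": 3,"y": -2.6,"z": 0,"turn": 5,"jaw": 8.5},
    {"x": 3,"y": -2.6,"z": 0,"turn": 5,"jaw": 8.5},
    {"x": 3,"y": -2.6,"z": 0,"turn": 5,"jaw": 8.5},
  ],
)

```text
t: 2.42
tool_pos: [0.3983, 0.4008, 0.2316]
tool_rot: [-1.546, -0.326, 0.325]
contact_force: [0.4, 0.0, 0.0]
opening: 0.0851
```

>>> play_rows(
  moves=[
    {"x": 3,"y": -2.6,"z": 0,"turn": 0,"jaw": 8.5},
    {"x": 3,"y": -2.6,"z": 0,"turn": 0,"jaw": 8.5},
    {"x": 0,"y": 0,"z": 0,"turn": 0,"jaw": 8.5},
  ],
)

```text
t: 2.67
tool_pos: [0.4615, 0.3459, 0.2315]
tool_rot: [-1.55, -0.318, 0.315]
contact_force: [-0.8, -0.1, 0.2]
opening: 0.0848
```

```bash
python3 - <<'E'
from h import *
o,M=st()
for c in("side","top","wrist"):
    im=eyes.get_image(c);save(im,c+"1");print(c,proj(im,o["tool_pos"]) )
    if c=="side":
        S=im
        for d in (-.07,-.057,.057,.07):
            for h in(0,.013,.06,.1): print(d,h,proj(im,o["tool_pos"]+M[:,2]*d+[0,0,h]).round(1))
i=S["img"]; p=proj(S,o["tool_pos"]).astype(int);y0=max(0,p[1]-100);x0=p[0]-80;print(x0,y0)
cv2.imwrite("pics/g1.png",cv2.resize(np.ascontiguousarray(i[y0:p[1]+20,x0:x0+160,::-1]),None,fx=5,fy=5,interpolation=cv2.INTER_CUBIC))
E
```

```text
t 2.67 tcp [0.4615 0.3459 0.2315] jaw 113.09 F [-0.8 -0.1  0.2] op 0.0848
side [311.4176026   63.70079428]
-0.07 0 [310.3  76.8]
-0.07 0.013 [310.4  72. ]
-0.07 0.06 [311.  54.]
-0.07 0.1 [311.5  38.1]
-0.057 0 [310.5  74.3]
-0.057 0.013 [310.7  69.5]
-0.057 0.06 [311.2  51.6]
-0.057 0.1 [311.8  35.7]
0.057 0 [312.3  53.7]
0.057 0.013 [312.4  49.1]
0.057 0.06 [313.   31.9]
0.057 0.1 [313.6  16.6]
0.07 0 [312.5  51.5]
0.07 0.013 [312.6  46.9]
0.07 0.06 [313.2  29.8]
0.07 0.1 [313.7  14.5]
top [118.163712   225.72728581]
wrist [278.14861681 268.8535341 ]
231 0
```

View pics/side1.png

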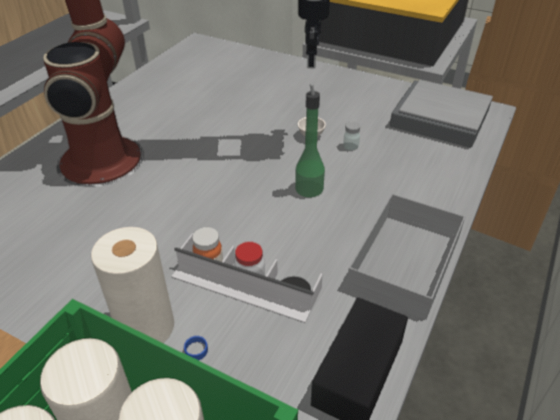

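View pics/g1.png

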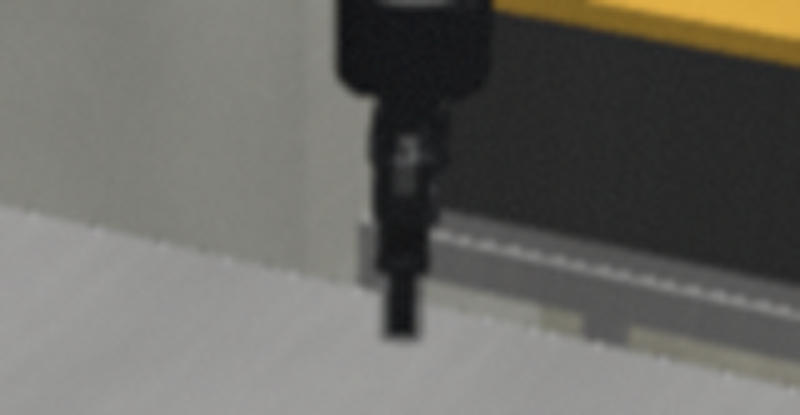

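View pics/wrist1.png

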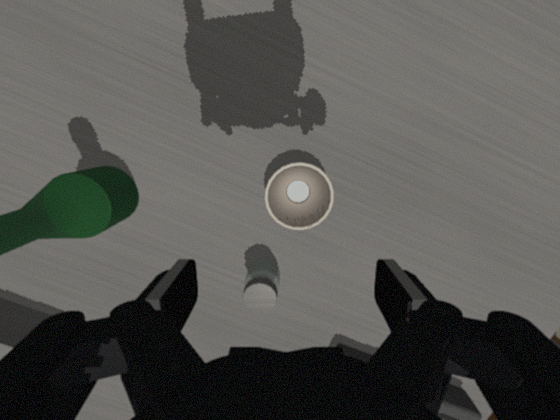

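View pics/top1.png

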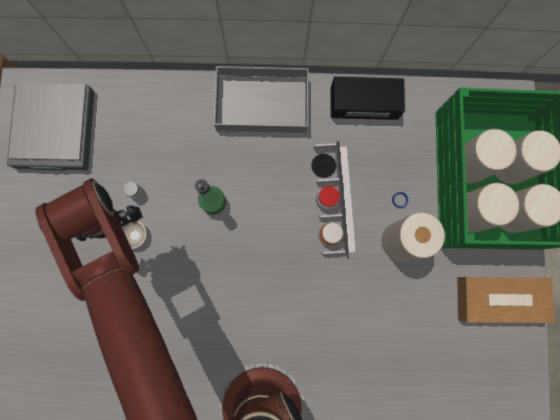

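```bash
python3 - <<'E'
from h import *
o,M=st()
im=eyes.get_image("wrist")
T=np.array(im["cam_to_world"]);print("cam in tool",M.T@(T[:3,3]-o["tool_pos"]))
big=cv2.resize(np.ascontiguousarray(im["img"][230:420,0:300,::-1]),None,fx=2.6,fy=2.6,interpolation=cv2.INTER_CUBIC)
big=cv2.convertScaleAbs(big,alpha=2.2,beta=20)
s=1 if (M.T@(T[:3,3]-o["tool_pos"]))[0]>0 else -1
for sx,col in((11*s,(0,255,255)),(-11*s,(255,0,255))):
  for d in(-57,-65,-73):
    pts=[]
    for h in range(10,111,10):
        p=proj(im,o["tool_pos"]+M@np.array([sx/1e3,-h/1e3,d/1e3])); pts.append(((p-[0,230])*2.6))
    for h,p in zip(range(10,111,10),pts):
        cv2.circle(big,tuple(int(v) for v in p),2,col,-1)
        if d==-73 and sx==11*s: cv2.putText(big,str(h),tuple(int(v) for v in p+[-25,0]),0,.4,(0,255,0),1)
    cv2.polylines(big,[np.int32(pts)],False,col,1)
cv2.imwrite("pics/wg.png",big)
E
```

```text
t 2.82 tcp [0.4572 0.3501 0.2312] jaw 113.42 F [-0.1  0.4  0.2] op 0.0847
cam in tool [-0.06844826 -0.14279358 -0.00049008]
```

View pics/wg.png

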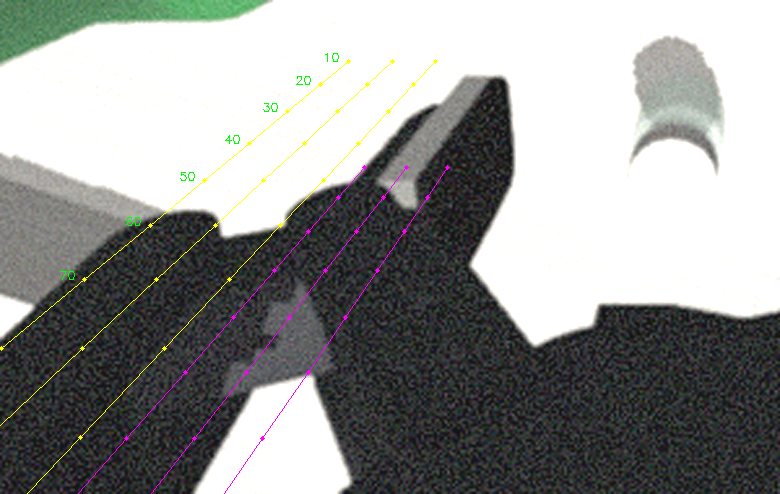

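```bash
python3 - <<'E'
from h import *
o,M=st()
im=eyes.get_image("side")
x0,y0=270,0;f=7
big=cv2.resize(np.ascontiguousarray(im["img"][y0:80,x0:x0+85,::-1]),None,fx=f,fy=f,interpolation=cv2.INTER_CUBIC)
big=cv2.convertScaleAbs(big,alpha=2,beta=10)
for d,col in((-47,(0,255,255)),(0,(255,0,255))):
  for sx in(-42,-38,-20,-14,-11,11,14,20,38,42):
    for h in range(0,161,10):
        p=(proj(im,o["tool_pos"]+M@np.array([sx/1e3,-h/1e3,d/1e3]))-[x0,y0]+.5)*f
        cv2.circle(big,tuple(int(v) for v in p),2,col,-1)
        if sx==42 and d==0: cv2.putText(big,str(h),tuple(int(v) for v in p+[5,0]),0,.4,(0,255,0),1)
cv2.imwrite("pics/sg.png",big)
T=np.array(im["cam_to_world"]);print(T[:3,3])
E
```

```text
t 2.87 tcp [0.4567 0.3506 0.2312] jaw 113.51 F [-0.5  0.3 -0. ] op 0.0853
[ 0.99012032 -0.81443424  0.87325099]
```

View pics/sg.png

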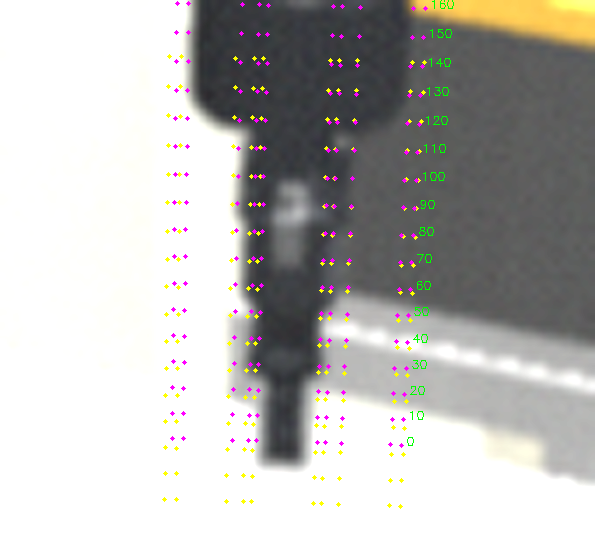

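```bash
python3 - <<'E'
from h import *
o,M=st()
im=eyes.get_image("side")
for P in([.6,-.1,.45],[.65,-.2,.5],[.6,-.2,.45],[.6,0,.4],[.6,-.2,.4]):
    print(P,proj(im,P),proj(im,np.array(P)+[0,0,.15]))
E
```

```text
t 2.92 tcp [0.4563 0.351  0.2313] jaw 113.56 F [ 0.1 -0.3  0.7] op 0.085
[0.6, -0.1, 0.45] [275.41801399  71.13287773] [274.115675   -22.08268498]
[0.65, -0.2, 0.5] [272.66909489  76.32639634] [270.74249341 -32.26742555]
[0.6, -0.2, 0.45] [244.41118608  98.83522981] [238.79754099   0.82824844]
[0.6, 0, 0.4] [301.59609638  72.95965997] [303.31831111  -9.70980027]
[0.6, -0.2, 0.4] [246.00047359 126.52401831] [240.8272772   36.30198435]
```

>>> play_rows(
  moves=[
    {"x": 0,"y": 0,"z": 4,"turn": 1,"jaw": 8.5},
    {"x": 0,"y": 0,"z": 4,"turn": 1,"jaw": 8.5},
    {"x": 0,"y": 0,"z": 4,"turn": 1,"jaw": 8.5},
    {"x": 0,"y": 0,"z": 4,"turn": 1,"jaw": 8.5},
    {"x": 1,"y": -4,"z": 1,"turn": 1,"jaw": 8.5},
    {"x": 1,"y": -4,"z": 0,"turn": 1,"jaw": 8.5},
    {"x": 1,"y": -4,"z": 0,"turn": 1,"jaw": 8.5},
    {"x": 1,"y": -4,"z": 0,"turn": 1,"jaw": 8.5},
  ],
)

```text
t: 3.63
tool_pos: [0.4964, 0.1909, 0.4019]
tool_rot: [-1.527, -0.436, 0.433]
contact_force: [1.0, -1.1, 0.1]
opening: 0.085
```

>>> play_rows(
  moves=[
    {"x": 1,"y": -4,"z": 0,"turn": 1,"jaw": 8.5},
    {"x": 1,"y": -4,"z": 0,"turn": 0,"jaw": 8.5},
    {"x": 1,"y": -4,"z": 0,"turn": 0,"jaw": 8.5},
    {"x": 1,"y": -4,"z": 0,"turn": 0,"jaw": 8.5},
    {"x": 1,"y": -4,"z": 0,"turn": 0,"jaw": 8.5},
    {"x": 1,"y": -4,"z": 0,"turn": 0,"jaw": 8.5},
    {"x": 1,"y": -4,"z": 0,"turn": 0,"jaw": 8.5},
    {"x": 1,"y": -4,"z": 0,"turn": 0,"jaw": 8.5},
  ],
)

```text
t: 4.3
tool_pos: [0.5772, -0.1295, 0.4013]
tool_rot: [-1.525, -0.446, 0.445]
contact_force: [0.6, 0.8, 0.4]
opening: 0.0851
```

>>> play_rows(
  moves=[
    {"x": 1,"y": -4,"z": 0,"turn": 0,"jaw": 8.5},
    {"x": 1,"y": -3,"z": 0,"turn": 0,"jaw": 8.5},
    {"x": 0,"y": 0,"z": 0,"turn": 0,"jaw": 8.5},
    {"x": 0,"y": 0,"z": 0,"turn": 0,"jaw": 8.5},
  ],
)

```text
t: 4.63
tool_pos: [0.5973, -0.1991, 0.4001]
tool_rot: [-1.523, -0.443, 0.445]
contact_force: [0.4, 0.2, 0.3]
opening: 0.0851
```

```bash
cat > sg.py <<'E'
from h import *
import sys
o,M=st()
im=eyes.get_image("side")
p=proj(im,o["tool_pos"]);x0,y0=max(0,int(p[0])-65),max(0,int(p[1])-105);f=5.3
big=cv2.resize(np.ascontiguousarray(im["img"][y0:y0+112,x0:x0+130,::-1]),None,fx=f,fy=f,interpolation=cv2.INTER_CUBIC)
big=cv2.convertScaleAbs(big,alpha=2.2,beta=20)
cv2.imwrite("pics/"+sys.argv[1]+"_raw.png",big)
print("cam in tool",M.T@(np.array(im["cam_to_world"])[:3,3]-o["tool_pos"]))
for d in eval(sys.argv[2]):
  col=(0,255,255) if d else (255,0,255)
  for sx in eval(sys.argv[3]):
    for h in range(0,161,10):
        p=(proj(im,o["tool_pos"]+M@np.array([sx/1e3,-h/1e3,d/1e3]))-[x0,y0]+.5)*f
        cv2.circle(big,tuple(int(v) for v in p),1,col,-1)
        if sx==38 or len(sys.argv)>4 and h%20==0: cv2.putText(big,str(h),tuple(int(v) for v in p+[5,0]),0,.35,col,1)
cv2.imwrite("pics/"+sys.argv[1]+".png",big)
E
python3 sg.py sg2 "(-50,0)" "(-38,-18,-14,-11,11,14,18,38)"
```

```text
t 4.63 tcp [ 0.5973 -0.1991  0.4001] jaw 122.46 F [0.4 0.2 0.3] op 0.0851
cam in tool [ 0.00090823 -0.47440819 -0.72918479]
```

View pics/sg2.png

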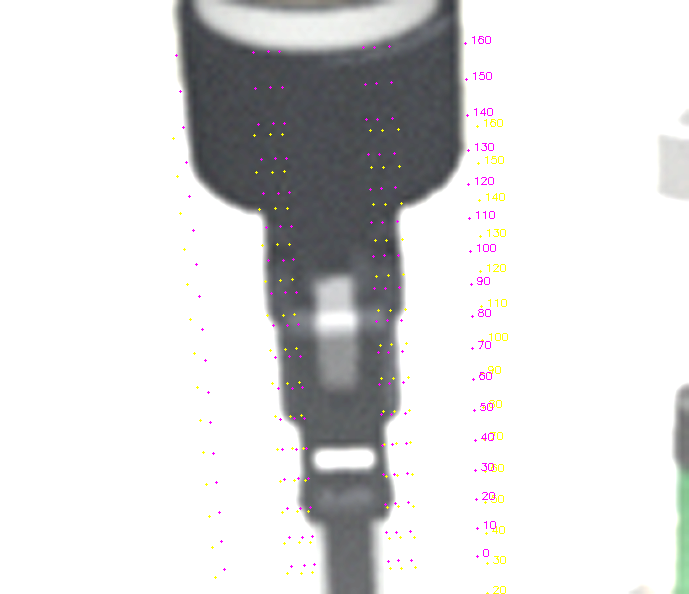

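View pics/sg2_raw.png

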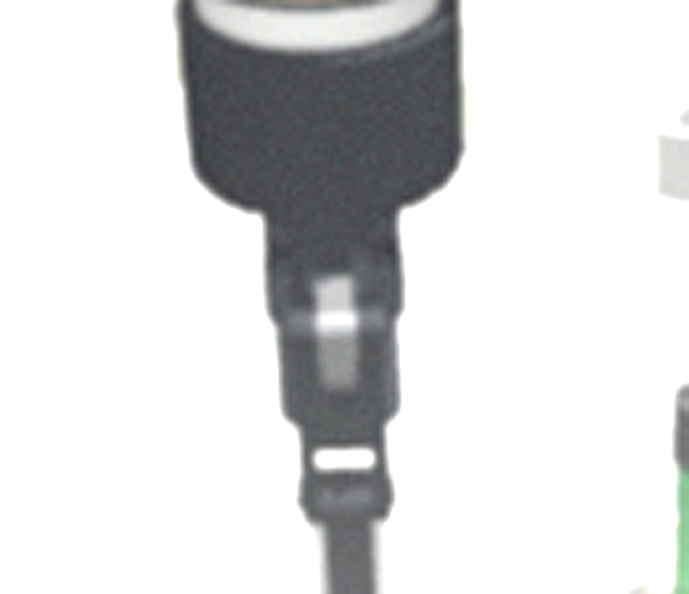

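```bash
python3 - <<'E'
from h import *
o,M=st()
im=eyes.get_image("side"); p=proj(im,o["tool_pos"]);x0,y0=max(0,int(p[0])-65),max(0,int(p[1])-105);f=5.3
def hw(zx,zy,d):
    c,r=ray(im,(zx/f-.5+x0,zy/f-.5+y0)); 
    c=M.T@(c-o["tool_pos"]); r=M.T@r
    k=(d/1e3-c[2])/r[2]; q=c+k*r; return np.round([q[0]*1e3,-q[1]*1e3],1)
for name,a,b in(("tip mid",(325,560),(376,560)),("step",(304,510),(392,510)),("neck",(303,450),(384,440)),("coup",(287,412),(399,412)),("coup2",(280,340),(396,340)),("drv",(270,300),(401,300)),("drvtop",(266,215),(397,215)),("body",(192,170),(463,150))):
    for d in(-75,-65,-50,-35,0): print(name,d,hw(*a,d),hw(*b,d))
E
```

```text
t 4.68 tcp [ 0.5972 -0.198   0.4007] jaw 122.54 F [-0.   0.3 -0.8] op 0.0849
tip mid -75 [-6.1 48.9] [ 7.6 48. ]
tip mid -65 [-6.2 42.4] [ 7.7 41.5]
tip mid -50 [-6.3 32.7] [ 7.9 31.8]
tip mid -35 [-6.5 22.9] [ 8.1 22.1]
tip mid 0 [-6.8  0.3] [ 8.5 -0.6]
step -75 [-10.8  64.8] [12.5 63.5]
step -65 [-11.   58.6] [12.7 57.2]
step -50 [-11.2  49.2] [13.  47.8]
step -35 [-11.5  39.9] [13.3 38.4]
step 0 [-12.   18.1] [14.  16.5]
neck -75 [-10.  83.] [11.3 84.8]
neck -65 [-10.1  77.1] [11.4 78.9]
neck -50 [-10.4  68.1] [11.7 70. ]
neck -35 [-10.6  59.2] [12.  61.1]
neck 0 [-11.1  38.4] [12.6 40.4]
coup -75 [-13.4  94.5] [15.5 92.9]
coup -65 [-13.6  88.7] [15.7 87.1]
coup -50 [-13.9  80.1] [16.1 78.4]
coup -35 [-14.2  71.4] [16.4 69.7]
coup 0 [-14.9  51.2] [17.3 49.4]
coup2 -75 [-13.9 115.3] [ 15.5 113.7]
coup2 -65 [-14.1 109.8] [ 15.7 108.3]
coup2 -50 [-14.4 101.6] [ 16.1 100. ]
coup2 -35 [-14.7  93.4] [16.5 91.8]
coup2 0 [-15.5  74.3] [17.3 72.6]
drv -75 [-15.7 126.6] [ 17.2 124.9]
drv -65 [-15.9 121.3] [ 17.5 119.6]
drv -50 [-16.3 113.4] [ 17.9 111.6]
drv -35 [-16.6 105.4] [ 18.3 103.6]
drv 0 [-17.4  86.9] [19.2 85. ]
drvtop -75 [-15.1 149.6] [ 17.1 148.1]
drvtop -65 [-15.3 144.7] [ 17.3 143.1]
drvtop -50 [-15.7 137.3] [ 17.7 135.7]
drvtop -35 [-16.  129.9] [ 18.1 128.2]
drvtop 0 [-16.8 112.6] [ 19.1 110.8]
body -75 [-32.2 162.3] [ 33.8 164.4]
body -65 [-32.7 157.5] [ 34.3 159.6]
body -50 [-33.4 150.4] [ 35.1 152.6]
body -35 [-34.1 143.3] [ 35.8 145.5]
body 0 [-35.8 126.7] [ 37.7 129. ]
```

>>> play_rows(
  moves=[
    {"x": -1,"y": 3,"z": 0,"turn": -7,"jaw": 8.5},
    {"x": -1,"y": 3,"z": 0,"turn": -7,"jaw": 8.5},
    {"x": -1,"y": 3,"z": 0,"turn": -7,"jaw": 8.5},
    {"x": -1,"y": 3,"z": 0,"turn": -7,"jaw": 8.5},
    {"x": -1,"y": 3,"z": 0,"turn": -7,"jaw": 8.5},
    {"x": -1,"y": 3,"z": 0,"turn": -7,"jaw": 8.5},
    {"x": -1,"y": 3,"z": 0,"turn": -7,"jaw": 8.5},
    {"x": -1,"y": 3,"z": 0,"turn": -7,"jaw": 8.5},
  ],
)

```text
t: 5.4
tool_pos: [0.5154, 0.0441, 0.4018]
tool_rot: [-1.546, 0.323, -0.326]
contact_force: [0.0, 0.6, 0.5]
opening: 0.0852
```

>>> play_rows(
  moves=[
    {"x": -1,"y": 3,"z": 0,"turn": -7,"jaw": 8.5},
    {"x": -1,"y": 3,"z": 0,"turn": -7,"jaw": 8.5},
    {"x": -1,"y": 3,"z": 0,"turn": -7,"jaw": 8.5},
    {"x": -0.4,"y": 3,"z": 0,"turn": -7,"jaw": 8.5},
    {"x": 0,"y": 3,"z": 0,"turn": -7,"jaw": 8.5},
    {"x": 0,"y": 1,"z": 0,"turn": -7,"jaw": 8.5},
    {"x": 0,"y": 0,"z": 0,"turn": 0,"jaw": 8.5},
    {"x": 0,"y": 0,"z": 0,"turn": 0,"jaw": 8.5},
  ],
)

```text
t: 6.07
tool_pos: [0.4819, 0.2022, 0.4015]
tool_rot: [-1.384, 0.883, -0.884]
contact_force: [-0.3, -0.8, -0.2]
opening: 0.0851
```

```bash
python3 - <<'E'
from h import *
o,M=st();print(o["q"])
for c in("side","top"):
    im=eyes.get_image(c);save(im,c+"3")
    r=pinpoint(c,"bottle");print([ (x["score"],onz(im,x["point"])[:2]) for x in r[:1]])
E
```

```text
t 6.07 tcp [0.4819 0.2022 0.4015] jaw 24.88 F [-0.3 -0.8 -0.2] op 0.0851
[ 2.54970142e-01 -2.35797296e-01  1.60485958e+00 -3.09427122e-04
  1.77188762e+00 -1.79355485e-01]
[(0.56, array([0.55893205, 0.14905947]))]
[(0.6, array([0.55810272, 0.14969546]))]
```

View pics/side3.png

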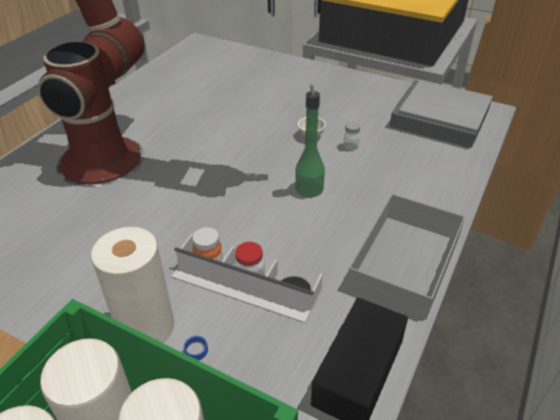

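View pics/top3.png

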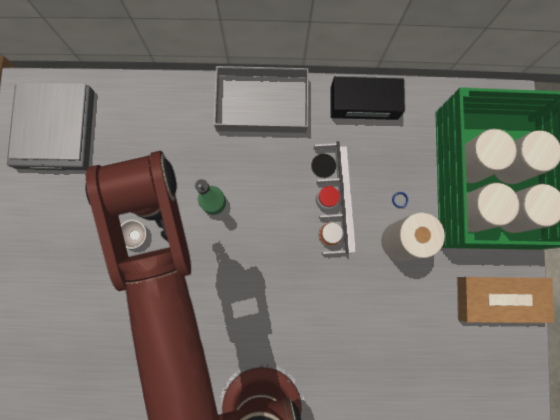

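>>> play_rows(
  moves=[
    {"x": 0,"y": 0,"z": -4,"turn": 0,"jaw": 8.5},
    {"x": 0,"y": 0,"z": -4,"turn": 0,"jaw": 8.5},
    {"x": 0,"y": 0,"z": -4,"turn": 0,"jaw": 8.5},
    {"x": 0,"y": 0,"z": -4,"turn": 0,"jaw": 8.5},
    {"x": 0,"y": 0,"z": -4,"turn": 0,"jaw": 8.5},
    {"x": 0,"y": 0,"z": -3,"turn": 0,"jaw": 8.5},
    {"x": 0,"y": 0,"z": 0,"turn": 0,"jaw": 8.5},
  ],
)

```text
t: 6.85
tool_pos: [0.4783, 0.1987, 0.1629]
tool_rot: [-1.392, 0.899, -0.883]
contact_force: [-0.3, -0.6, -1.3]
opening: 0.0849
```

```bash
python3 - <<'E'
from h import *
o,M=st();print(o["q"])
im=eyes.get_image("side");save(im,"side4")
for h in range(0,300,50): print(h,proj(im,o["tool_pos"]+[0,0,h/1e3]).round())
E
```

```text
t 6.85 tcp [0.4783 0.1987 0.1629] jaw 24.46 F [-0.3 -0.6 -1.3] op 0.0849
[ 2.49991751e-01 -1.43888119e-01  1.91922881e+00 -8.78372552e-05
  1.38046948e+00 -1.76893122e-01]
0 [291. 116.]
50 [291.  98.]
100 [291.  79.]
150 [291.  59.]
200 [291.  38.]
250 [292.  16.]
```

View pics/side4.png

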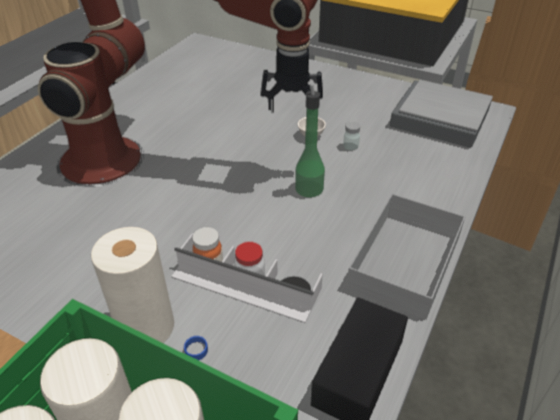

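```bash
python3 - <<'E'
from h import *
o,M=st()
im=eyes.get_image("top");save(im,"top4")
side=eyes.get_image("side");big=cv2.resize(np.ascontiguousarray(side["img"][0:120,215:345,::-1]),None,fx=5,fy=5,interpolation=cv2.INTER_CUBIC);cv2.imwrite("pics/s4z.png",big)
big=cv2.resize(np.ascontiguousarray(im["img"][130:310,60:260,::-1]),None,fx=3.3,fy=3.3,interpolation=cv2.INTER_CUBIC);cv2.imwrite("pics/t4z.png",big)
E
```

```text
t 6.9 tcp [0.4806 0.1994 0.1672] jaw 24.46 F [-0.5 -0.2  0.7] op 0.0851
```

View pics/s4z.png

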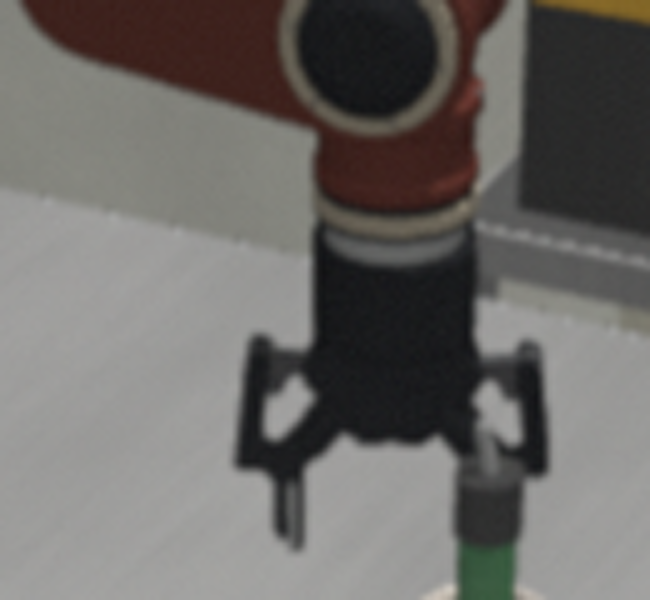

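View pics/t4z.png

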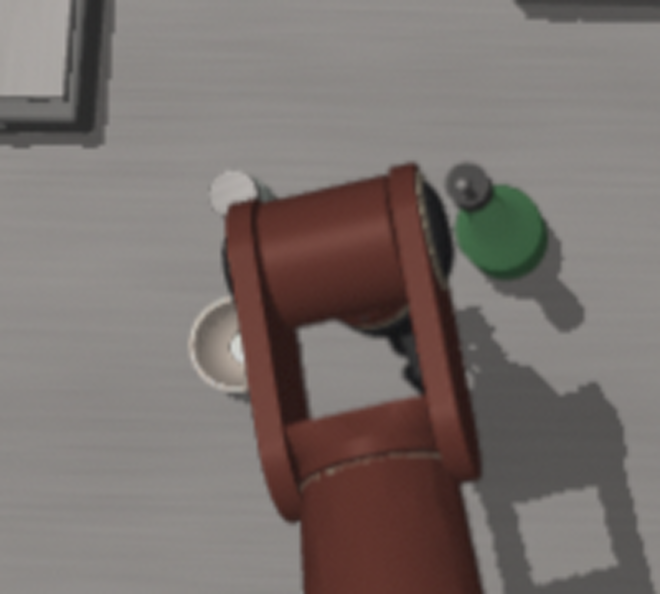

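```bash
python3 - <<'E'
from h import *
o,M=st()
im=eyes.get_image("top");s=eyes.get_image("side")
a=o["q"][0];e=np.array([np.cos(a),np.sin(a),0]);l=np.array([-np.sin(a),np.cos(a),0])
tp=np.array(o["tool_pos"])
for zx,zy in((445,250),(417,170),(447,270),(228,260)):
    P=onz(im,(60+zx/3.3,130+zy/3.3),.457)-tp;print("top",P@e,P@l)
for zx,zy in((368,45),(368,137),(282,45),(457,45)):
  for lat in(-.06,-.07,-.08,-.09):
    c,r=ray(s,(215+zx/5-.1,zy/5-.1)); c=c-tp;k=(lat-c@l)/(r@l);q=c+k*r;print((zx,zy),lat,"rad",round(q@e,4),"h",round(q[2],4))
E
```

```text
t 7.0 tcp [0.4842 0.2006 0.1732] jaw 24.47 F [ 0.  -0.2  0.4] op 0.085
top -0.01776444543898982 -0.06489223426620495
top 0.0329315560356997 -0.05858313713640934
top -0.029661156696814902 -0.06357875170633945
top 0.005455160291327903 0.06136774510960511
(368, 45) -0.06 rad 0.0005 h 0.278
(368, 45) -0.07 rad 0.0027 h 0.282
(368, 45) -0.08 rad 0.005 h 0.286
(368, 45) -0.09 rad 0.0073 h 0.29
(368, 137) -0.06 rad 0.0006 h 0.2396
(368, 137) -0.07 rad 0.0029 h 0.244
(368, 137) -0.08 rad 0.0051 h 0.2484
(368, 137) -0.09 rad 0.0074 h 0.2528
(282, 45) -0.06 rad -0.0353 h 0.275
(282, 45) -0.07 rad -0.0327 h 0.279
(282, 45) -0.08 rad -0.0301 h 0.2831
(282, 45) -0.09 rad -0.0275 h 0.2871
(457, 45) -0.06 rad 0.0369 h 0.281
(457, 45) -0.07 rad 0.0388 h 0.285
(457, 45) -0.08 rad 0.0407 h 0.289
(457, 45) -0.09 rad 0.0427 h 0.293
```

>>> play_rows(
  moves=[
    {"x": 0,"y": 0,"z": -3,"turn": 0,"jaw": 8.5},
    {"x": 0,"y": 0,"z": -3,"turn": 0,"jaw": 8.5},
    {"x": 0,"y": 0,"z": -3,"turn": 0,"jaw": 8.5},
    {"x": 0,"y": 0,"z": -2,"turn": 0,"jaw": 8.5},
    {"x": 0,"y": 0,"z": -1.5,"turn": 0,"jaw": 8.5},
    {"x": 0,"y": 0,"z": -1,"turn": 0,"jaw": 8.5},
    {"x": 0,"y": 0,"z": 0,"turn": 0,"jaw": 8.5},
    {"x": 0,"y": 0,"z": 0,"turn": 0,"jaw": 8.5},
  ],
)

```text
t: 7.77
tool_pos: [0.4843, 0.2012, 0.0377]
tool_rot: [-1.38, 0.887, -0.89]
contact_force: [-0.2, 0.7, -0.8]
opening: 0.0847
```

```bash
python3 - <<'E'
from h import *
o,M=st()
for c in("side","wrist"):
    im=eyes.get_image(c);save(im,c+"5")
    if c=="side": cv2.imwrite("pics/s5z.png",cv2.resize(np.ascontiguousarray(im["img"][80:210,220:370,::-1]),None,fx=4.5,fy=4.5,interpolation=cv2.INTER_CUBIC))
st()
E
```

```text
t 7.77 tcp [0.4843 0.2012 0.0377] jaw 24.5 F [-0.2  0.7 -0.8] op 0.0847
t 7.87 tcp [0.4848 0.2013 0.0384] jaw 24.5 F [-0.   0.2 -0.5] op 0.0849
```

View pics/s5z.png

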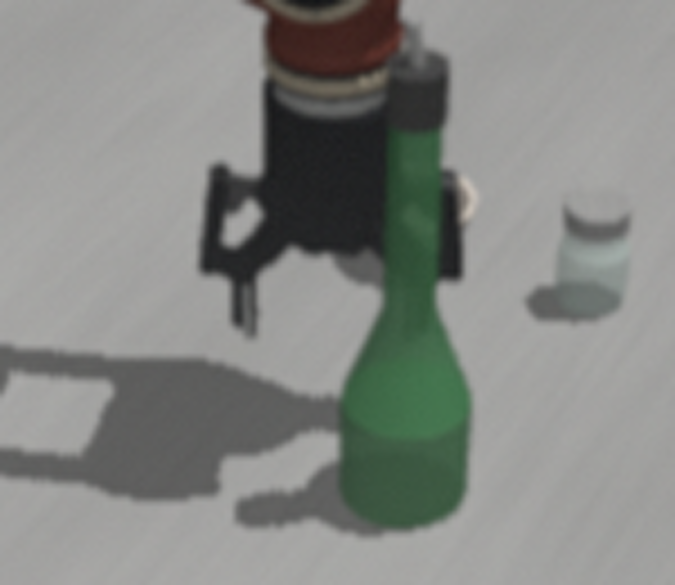

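>>> play_rows(
  moves=[
    {"x": 0,"y": 0,"z": -1.5,"turn": 0,"jaw": 8.5},
    {"x": 0,"y": 0,"z": -1,"turn": 0,"jaw": 8.5},
    {"x": 0,"y": 0,"z": -0.6,"turn": 0,"jaw": 8.5},
    {"x": 0,"y": 0,"z": -0.2,"turn": 0,"jaw": 8.5},
    {"x": 0,"y": 0,"z": 0,"turn": 0,"jaw": 8.5},
    {"x": 0.4,"y": -0.9,"z": 0,"turn": 0,"jaw": 8.5},
    {"x": 0.4,"y": -0.9,"z": 0,"turn": 0,"jaw": 8.5},
    {"x": 0,"y": 0,"z": 0,"turn": 0,"jaw": 8.5},
  ],
)

```text
t: 8.53
tool_pos: [0.4925, 0.1815, 0.0039]
tool_rot: [-1.38, 0.888, -0.891]
contact_force: [0.5, 0.8, -0.3]
opening: 0.085
```

```bash
cat > look.py <<'E'
from h import *
import sys
n=sys.argv[1]
o,M=st()
for c in("side","top"):
    im=eyes.get_image(c);save(im,c+n)
    for q,z in(("bottle",0),("bottle_top",.065)):
        r=pinpoint(c,q)
        if r: print(c,q,round(r[0]["score"],2),np.round(onz(im,r[0]["point"],z)[:2],4))
    if c=="side":
        p=proj(im,o["tool_pos"]).astype(int);x0=max(0,p[0]-65);y0=max(0,p[1]-80)
        cv2.imwrite("pics/z"+n+".png",cv2.resize(np.ascontiguousarray(im["img"][y0:y0+130,x0:x0+150,::-1]),None,fx=4.5,fy=4.5,interpolation=cv2.INTER_CUBIC))
im=eyes.get_image("wrist");save(im,"w"+n)
st()
E
python3 look.py 6
```

```text
t 8.53 tcp [0.4925 0.1815 0.0039] jaw 24.42 F [ 0.5  0.8 -0.3] op 0.085
side bottle 0.62 [0.5558 0.1399]
side bottle_top 0.91 [0.5671 0.1495]
top bottle 0.59 [0.5612 0.1504]
top bottle_top 0.95 [0.5601 0.1492]
t 8.88 tcp [0.491  0.183  0.0032] jaw 24.51 F [ 0.6 -0.3 -0.3] op 0.0851
```

View pics/z6.png

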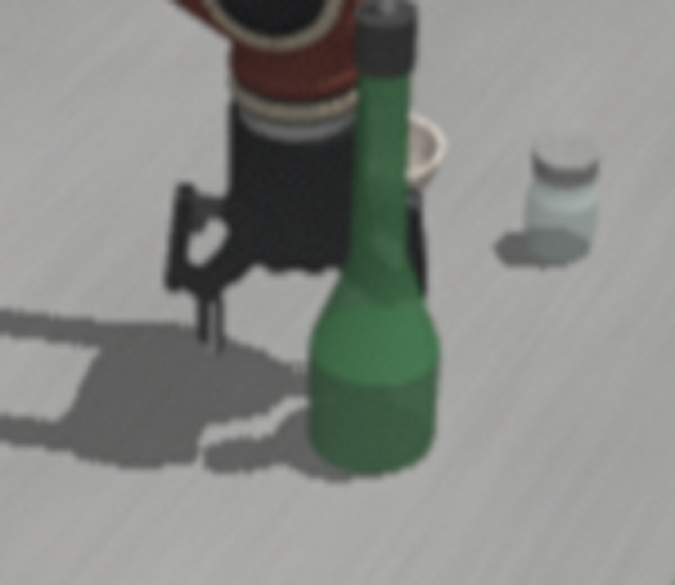

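View pics/top6.png

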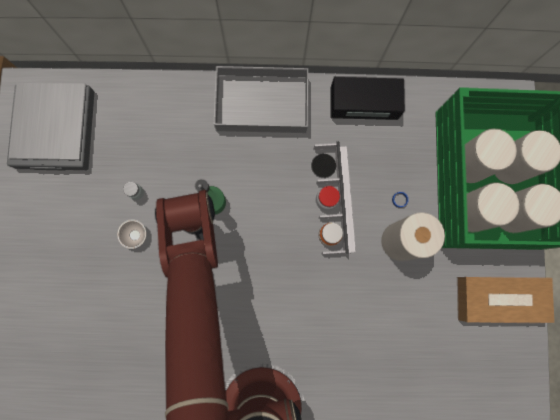

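View pics/w6.png

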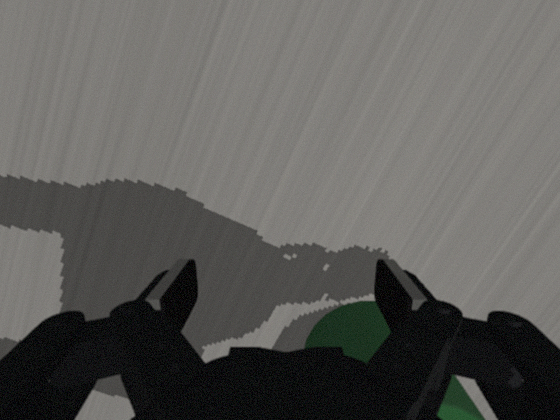

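```bash
cat > fit.py <<'E'
from h import *
from scipy.optimize import minimize
prof=[(36,0),(36,65),(25,95),(14,125),(14,240),(15.5,240),(15.5,270)]
A=np.linspace(0,2*np.pi,40,endpoint=False)
def pr(im,P):
    K=np.array(im["camera_matrix"]);D=np.array(im["D"],float);T=np.array(im["cam_to_world"])
    p=(P-T[:3,3])@T[:3,:3]*[1,-1,-1]
    return cv2.projectPoints(p.reshape(-1,1,3),np.zeros(3),np.zeros(3),K,D)[0][:,0]
def sil(im,xy,s=4):
    m=np.zeros((420*s,560*s),np.uint8)
    for (r1,z1),(r2,z2) in zip(prof[:-1],prof[1:]):
        P=np.array([[xy[0]+r*np.cos(a)/1e3,xy[1]+r*np.sin(a)/1e3,z/1e3] for r,z in((r1,z1),(r2,z2)) for a in A])
        h=cv2.convexHull(np.float32((pr(im,P)+.5)*s)); cv2.fillConvexPoly(m,np.int32(h),1)
    return cv2.resize(m.astype(np.float32),(560,420),interpolation=cv2.INTER_AREA)
def green(img):
    hsv=cv2.cvtColor(np.ascontiguousarray(img),cv2.COLOR_RGB2HSV)
    return ((hsv[...,0]>55)&(hsv[...,0]<85)&(hsv[...,1]>90)).astype(np.float32)
def fit(cams,x0,win=120):
    # cams: list of (im,img). only green part (below 240mm) scored
    data=[]
    for im,img in cams:
        c=pr(im,np.array([[*x0,.1]]))[0].astype(int);w=np.zeros((420,560),np.float32)
        w[max(0,c[1]-win):c[1]+win,max(0,c[0]-win//2):c[0]+win//2]=1
        data.append((im,green(img)*w))
    def cost(xy):
        e=0
        for im,g in data: e+=np.abs(sil(im,xy)-g).sum()
        return e
    best=minimize(cost,x0,method="Nelder-Mead",options=dict(initial_simplex=[x0,[x0[0]+.008,x0[1]],[x0[0],x0[1]+.008]],xatol=2e-4,fatol=.1))
    return best.x,best.fun
E
python3 - <<'E'
import fit; from fit import *
fit.prof[:]=fit.prof[:5]
t=eyes.get_image("top");s=eyes.get_image("side")
rd=lambda n:cv2.imread("pics/"+n+".png")[:,:,::-1]
for n,c in(("side0",[(s,rd("side0"))]),("side6",[(s,rd("side6"))]),("top0",[(t,rd("top0"))]),("both",[(s,rd("side0")),(t,rd("top0"))])):
    print(n,fit.fit(c,[.5575,.148]))
E
```

```text
Traceback (most recent call last):
AttributeError: 'function' object has no attribute 'prof'
```

```bash
sed -i '/^prof=/s/,(15.5,240),(15.5,270)//' fit.py
python3 - <<'E'
from fit import *
t=eyes.get_image("top");s=eyes.get_image("side")
rd=lambda n:cv2.imread("pics/"+n+".png")[:,:,::-1]
for n,c in(("side0",[(s,rd("side0"))]),("side6",[(s,rd("side6"))]),("top0",[(t,rd("top0"))]),("both",[(s,rd("side0")),(t,rd("top0"))])):
    print(n,fit(c,[.5575,.148]))
E
```

```text
side0 (array([0.52546518, 0.22178293]), np.float64(1190.25))
side6 (array([0.52451613, 0.21848563]), np.float64(847.6875))
top0 (array([0.55338702, 0.14613263]), np.float64(326.1875))
both (array([0.55622533, 0.15041865]), np.float64(1643.75))
```

```bash
python3 - <<'E'
from fit import *
rd=lambda n:cv2.imread("pics/"+n+".png")[:,:,::-1]
for n,pts in(("side0",[(310,185),(310,168),(311,130),(312,100),(300,180),(330,180)]),("top0",[(213,200),(205,190),(220,205)])):
    im=rd(n);h=cv2.cvtColor(np.ascontiguousarray(im),cv2.COLOR_RGB2HSV)
    for x,y in pts: print(n,(x,y),im[y,x],h[y,x])
E
```

```text
side0 (310, 185) [60 86 65] [66 77 86]
side0 (310, 168) [ 65 108  74] [ 66 102 108]
side0 (311, 130) [62 91 67] [65 81 91]
side0 (312, 100) [46 46 46] [ 0  0 46]
side0 (300, 180) [60 85 65] [66 75 85]
side0 (330, 180) [159 159 158] [ 30   2 159]
top0 (213, 200) [53 82 56] [63 90 82]
top0 (205, 190) [64 62 61] [10 12 64]
top0 (220, 205) [52 83 57] [65 95 83]
```

```bash
sed -i 's/>90)/>45)/; s/>55)/>50)/' fit.py
python3 - <<'E'
from fit import *
t=eyes.get_image("top");s=eyes.get_image("side")
rd=lambda n:cv2.imread("pics/"+n+".png")[:,:,::-1]
for n,c in(("side0",[(s,rd("side0"))]),("side6",[(s,rd("side6"))]),("top0",[(t,rd("top0"))]),("both",[(s,rd("side0")),(t,rd("top0"))])):
    print(n,fit(c,[.5575,.148]))
E
```

```text
side0 (array([0.55623268, 0.15054981]), np.float64(231.0))
side6 (array([0.55464172, 0.1521177 ]), np.float64(194.0625))
top0 (array([0.55687017, 0.1476533 ]), np.float64(153.6875))
both (array([0.55729618, 0.14828857]), np.float64(390.5))
```

>>> play_rows(
  moves=[
    {"x": 0.12,"y": -0.27,"z": 0,"turn": 0,"jaw": 8.5},
    {"x": 0.12,"y": -0.27,"z": 0,"turn": 0,"jaw": 8.5},
    {"x": 0.12,"y": -0.27,"z": 0,"turn": 0,"jaw": 8.5},
    {"x": 0.12,"y": -0.27,"z": 0,"turn": 0,"jaw": 8.5},
    {"x": 0.12,"y": -0.27,"z": 0,"turn": 0,"jaw": 8.5},
    {"x": 0.16,"y": -0.36,"z": 0,"turn": 0,"jaw": 8.5},
    {"x": 0.16,"y": -0.36,"z": 0,"turn": 0,"jaw": 8.5},
    {"x": 0.16,"y": -0.36,"z": 0,"turn": 0,"jaw": 8.5},
  ],
)

```text
t: 9.75
tool_pos: [0.502, 0.1594, 0.0035]
tool_rot: [-1.38, 0.889, -0.887]
contact_force: [-1.5, 5.3, 1.5]
opening: 0.0849
```

```bash
cat > chk.py <<'E'
from fit import *
import sys
n=sys.argv[1];x0=[float(sys.argv[2]),float(sys.argv[3])]
o,M=st()
s=eyes.get_image("side");save(s,"side"+n);t=eyes.get_image("top");save(t,"top"+n)
b,c=fit([(s,s["img"])],x0);print("side fit",b,c)
b2,c2=fit([(t,t["img"])],x0);print("top fit",b2,c2)
tp=np.array(o["tool_pos"])[:2]
print("rel x,z mm",((b-tp)@M[:2,0]*1e3).round(1),((b-tp)@M[:2,2]*1e3).round(1))
a=-1.4945;R_=np.array([[np.cos(a),np.sin(a)],[-np.sin(a),np.cos(a)]])
print("bay frame side mm",(R_@(b-[.6685,-.164])*1e3).round(1))
p=proj(s,[*b,.1]).astype(int);x0=max(0,p[0]-75);y0=max(0,p[1]-75)
cv2.imwrite("pics/z"+n+".png",cv2.resize(np.ascontiguousarray(s["img"][y0:y0+130,x0:x0+150,::-1]),None,fx=4.5,fy=4.5,interpolation=cv2.INTER_CUBIC))
E
python3 chk.py 7 .563 .137
```

```text
t 9.75 tcp [0.502  0.1594 0.0035] jaw 24.53 F [-1.5  5.3  1.5] op 0.0849
side fit [0.56079899 0.13597205] 202.3125
top fit [0.55651715 0.10496216] 500.625
rel x,z mm 45.7 43.8
bay frame side mm [-307.3  -84.5]
```

View pics/z7.png

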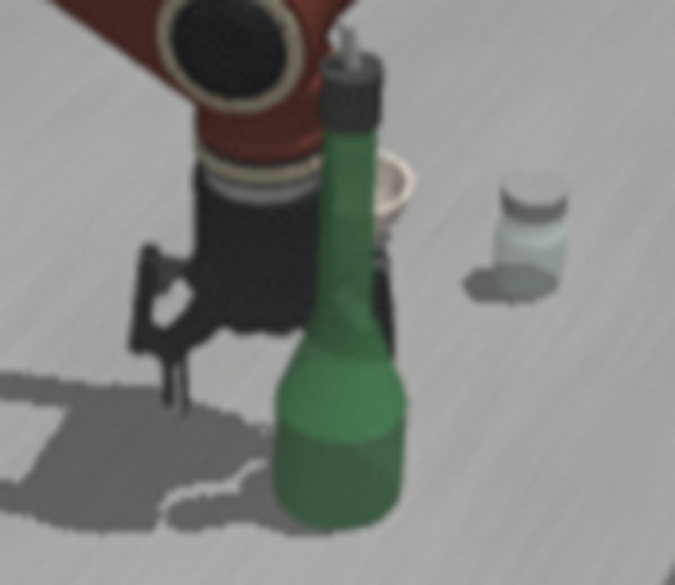

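>>> play_rows(
  moves=[
    {"x": -0.3,"y": 0.65,"z": 0,"turn": 0,"jaw": 8.5},
    {"x": -0.4,"y": -0.2,"z": 0,"turn": 0,"jaw": 8.5},
    {"x": 0.1,"y": -0.2,"z": 0,"turn": 0,"jaw": 8.5},
    {"x": 0.16,"y": -0.36,"z": 0,"turn": 0,"jaw": 8.5},
    {"x": 0.16,"y": -0.36,"z": 0,"turn": 0,"jaw": 8.5},
    {"x": 0.25,"y": -0.55,"z": 0,"turn": 0,"jaw": 8.5},
    {"x": 0.33,"y": -0.73,"z": 0,"turn": 0,"jaw": 8.5},
    {"x": 0.33,"y": -0.73,"z": 0,"turn": 0,"jaw": 8.5},
  ],
)

```text
t: 10.52
tool_pos: [0.508, 0.1342, 0.0032]
tool_rot: [-1.381, 0.889, -0.887]
contact_force: [-2.1, 5.4, 1.1]
opening: 0.085
```

>>> play_rows(
  moves=[
    {"x": 0.33,"y": -0.73,"z": 0,"turn": 0,"jaw": 8.5},
    {"x": 0.33,"y": -0.73,"z": 0,"turn": 0,"jaw": 8.5},
    {"x": 0.33,"y": -0.73,"z": 0,"turn": 0,"jaw": 8.5},
    {"x": 0.33,"y": -0.73,"z": 0,"turn": 0,"jaw": 8.5},
    {"x": 0.25,"y": -0.55,"z": 0,"turn": 0,"jaw": 8.5},
    {"x": 0.16,"y": -0.36,"z": 0,"turn": 0,"jaw": 8.5},
    {"x": 0,"y": 0,"z": 0,"turn": 0,"jaw": 8.5},
  ],
)

```text
t: 11.1
tool_pos: [0.5255, 0.095, 0.0031]
tool_rot: [-1.381, 0.89, -0.889]
contact_force: [-2.2, 1.8, -0.3]
opening: 0.0851
```

```bash
python3 chk.py 8 .584 .085
```

```text
t 11.1 tcp [0.5255 0.095  0.0031] jaw 24.46 F [-2.2  1.8 -0.3] op 0.0851
side fit [0.59054013 0.07321376] 214.4375
top fit [0.59150154 0.06833389] 602.3125
rel x,z mm 46.7 50.2
bay frame side mm [-242.5  -59.7]
```

View pics/z8.png

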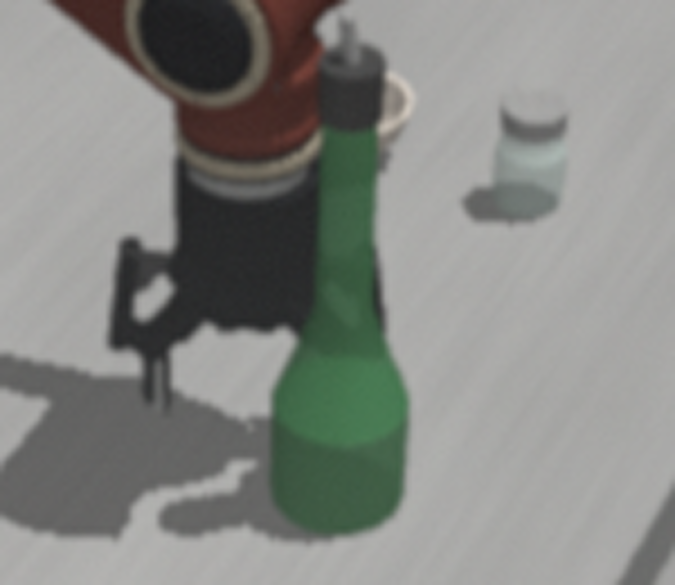

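>>> play_rows(
  moves=[
    {"x": 0.16,"y": -0.37,"z": 0,"turn": 0,"jaw": 8.5},
    {"x": 0.28,"y": -0.64,"z": 0,"turn": 0,"jaw": 8.5},
    {"x": 0.36,"y": -0.82,"z": 0,"turn": 0,"jaw": 8.5},
    {"x": 0.36,"y": -0.82,"z": 0,"turn": 0,"jaw": 8.5},
    {"x": 0.36,"y": -0.82,"z": 0,"turn": 0,"jaw": 8.5},
    {"x": 0.36,"y": -0.82,"z": 0,"turn": 0,"jaw": 8.5},
    {"x": 0.36,"y": -0.82,"z": 0,"turn": 0,"jaw": 8.5},
    {"x": 0.36,"y": -0.82,"z": 0,"turn": 0,"jaw": 8.5},
  ],
)

```text
t: 11.87
tool_pos: [0.5511, 0.0366, 0.0031]
tool_rot: [-1.382, 0.889, -0.887]
contact_force: [-2.5, 4.8, 2.7]
opening: 0.0853
```

>>> play_rows(
  moves=[
    {"x": 0.36,"y": -0.82,"z": 0,"turn": 0,"jaw": 8.5},
    {"x": 0.36,"y": -0.82,"z": 0,"turn": 0,"jaw": 8.5},
    {"x": 0.28,"y": -0.64,"z": 0,"turn": 0,"jaw": 8.5},
    {"x": 0.16,"y": -0.37,"z": 0,"turn": 0,"jaw": 8.5},
    {"x": 0,"y": 0,"z": 0,"turn": 0,"jaw": 8.5},
  ],
)

```text
t: 12.28
tool_pos: [0.563, 0.0093, 0.003]
tool_rot: [-1.382, 0.889, -0.889]
contact_force: [-1.0, 2.2, -1.5]
opening: 0.085
```

```bash
python3 chk.py 9 .63 -.02
```

```text
t 12.28 tcp [0.563  0.0093 0.003 ] jaw 24.48 F [-1.   2.2 -1.5] op 0.085
side fit [ 0.63033498 -0.01202154] 253.125
top fit [ 0.63566763 -0.01628087] 639.25
rel x,z mm 47.3 52.4
bay frame side mm [-154.4  -26.5]
```

View pics/z9.png

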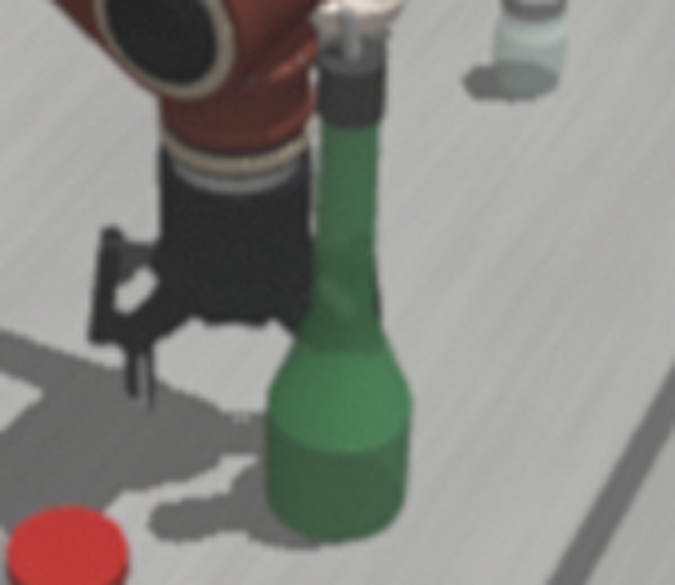

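View pics/top9.png

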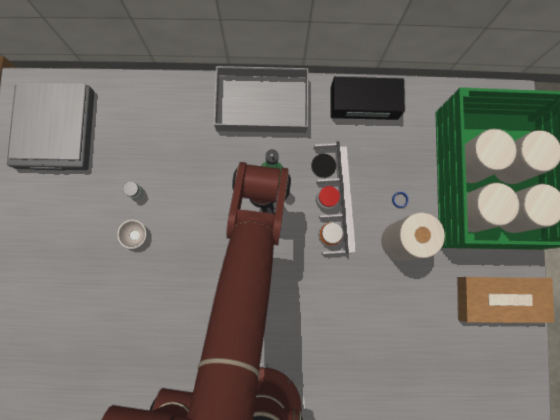

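>>> play_rows(
  moves=[
    {"x": -0.3,"y": 0.65,"z": 0,"turn": 0,"jaw": 8.5},
    {"x": 0.5,"y": 0.23,"z": 0,"turn": 0,"jaw": 8.5},
    {"x": 0.1,"y": -0.2,"z": 0,"turn": 0,"jaw": 8.5},
    {"x": 0.16,"y": -0.36,"z": 0,"turn": 0,"jaw": 8.5},
    {"x": 0.16,"y": -0.36,"z": 0,"turn": 0,"jaw": 8.5},
    {"x": 0.25,"y": -0.55,"z": 0,"turn": 0,"jaw": 8.5},
    {"x": 0.33,"y": -0.73,"z": 0,"turn": 0,"jaw": 8.5},
    {"x": 0.33,"y": -0.73,"z": 0,"turn": 0,"jaw": 8.5},
  ],
)

```text
t: 13.05
tool_pos: [0.5781, -0.0103, 0.003]
tool_rot: [-1.381, 0.889, -0.887]
contact_force: [-1.4, 4.5, 1.3]
opening: 0.085
```

>>> play_rows(
  moves=[
    {"x": 0.33,"y": -0.73,"z": 0,"turn": 0,"jaw": 8.5},
    {"x": 0.33,"y": -0.73,"z": 0,"turn": 0,"jaw": 8.5},
    {"x": 0.33,"y": -0.73,"z": 0,"turn": 0,"jaw": 8.5},
    {"x": 0.33,"y": -0.73,"z": 0,"turn": 0,"jaw": 8.5},
    {"x": 0.33,"y": -0.73,"z": 0,"turn": 0,"jaw": 8.5},
    {"x": 0.25,"y": -0.55,"z": 0,"turn": 0,"jaw": 8.5},
    {"x": 0.16,"y": -0.36,"z": 0,"turn": 0,"jaw": 8.5},
    {"x": 0,"y": 0,"z": 0,"turn": 0,"jaw": 8.5},
  ],
)

```text
t: 13.72
tool_pos: [0.5991, -0.057, 0.003]
tool_rot: [-1.381, 0.889, -0.889]
contact_force: [-2.3, 3.2, -1.1]
opening: 0.0848
```

```bash
python3 chk.py 10 .66 -.08
```

```text
t 13.72 tcp [ 0.5991 -0.057   0.003 ] jaw 24.47 F [-2.3  3.2 -1.1] op 0.0848
side fit [ 0.65854469 -0.07927202] 304.0
top fit [ 0.65983241 -0.08742721] 726.8125
rel x,z mm 44.9 44.9
bay frame side mm [-85.2  -3.5]
```

View pics/z10.png

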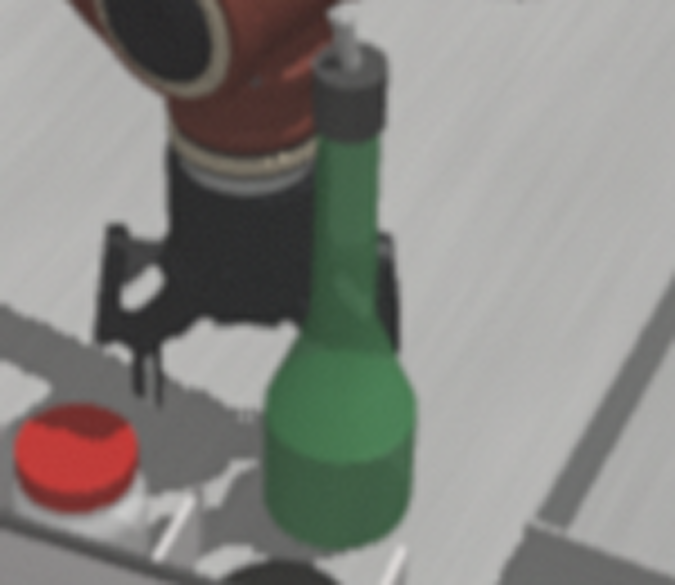

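>>> play_rows(
  moves=[
    {"x": -0.6,"y": 1.4,"z": 0,"turn": 0,"jaw": 8.5},
    {"x": -0.6,"y": 1.4,"z": 0,"turn": 0,"jaw": 8.5},
    {"x": 0,"y": 0.5,"z": 0,"turn": -5,"jaw": 8.5},
    {"x": 0.3,"y": 0,"z": 0,"turn": -5,"jaw": 8.5},
    {"x": 0.6,"y": 0,"z": 0,"turn": -5,"jaw": 8.5},
    {"x": 0.6,"y": 0,"z": 0,"turn": -5.1,"jaw": 8.5},
    {"x": 0.4,"y": 0,"z": 0,"turn": 0,"jaw": 8.5},
    {"x": 0,"y": 0,"z": 0,"turn": 0,"jaw": 8.5},
  ],
)

```text
t: 14.48
tool_pos: [0.6063, -0.0226, 0.0035]
tool_rot: [-1.245, 1.149, -1.151]
contact_force: [-0.2, 0.6, 0.8]
opening: 0.0853
```

```bash
python3 chk.py 11 .66 -.08; python3 - <<'E'
from h import *
st();im=eyes.get_image("wrist");save(im,"w11")
E
```

```text
t 14.48 tcp [ 0.6063 -0.0226  0.0035] jaw 4.57 F [-0.2  0.6  0.8] op 0.0853
side fit [ 0.65946554 -0.07938442] 255.4375
top fit [ 0.63198577 -0.09386544] 648.625
rel x,z mm 60.9 48.4
bay frame side mm [-85.1  -2.6]
t 14.58 tcp [ 0.6057 -0.0229  0.0032] jaw 4.53 F [ 0.1 -0.5  0.8] op 0.0851
```

View pics/side11.png

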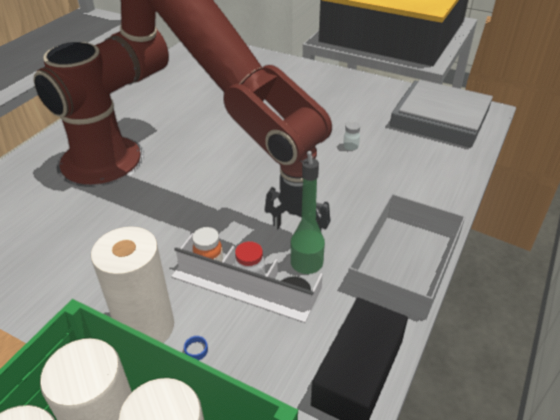

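View pics/top11.png

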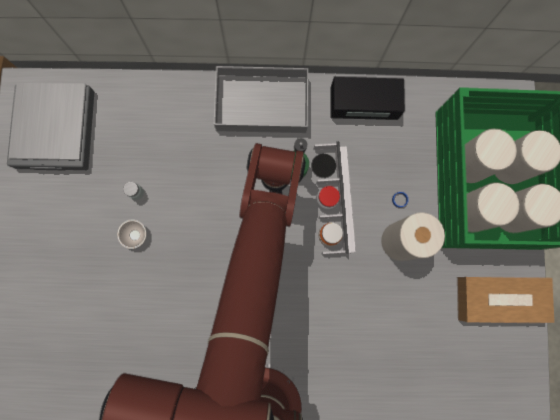

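>>> play_rows(
  moves=[
    {"x": 0.08,"y": -0.7,"z": 0,"turn": 2,"jaw": 8.5},
    {"x": 0.04,"y": -0.3,"z": 0,"turn": 0,"jaw": 8.5},
    {"x": 0.04,"y": -0.3,"z": 0,"turn": 0,"jaw": 8.5},
    {"x": 0.04,"y": -0.35,"z": 0,"turn": 0,"jaw": 8.5},
    {"x": 0.06,"y": -0.55,"z": 0,"turn": 0,"jaw": 8.5},
    {"x": 0.09,"y": -0.75,"z": 0,"turn": 0,"jaw": 8.5},
    {"x": 0.09,"y": -0.75,"z": 0,"turn": 0,"jaw": 8.5},
    {"x": 0.06,"y": -0.5,"z": 0,"turn": 0,"jaw": 8.5},
  ],
)

```text
t: 15.3
tool_pos: [0.611, -0.0648, 0.0033]
tool_rot: [-1.259, 1.127, -1.125]
contact_force: [0.1, 6.0, 2.2]
opening: 0.0856
```

```bash
python3 chk.py 12 .66 -.1
```

```text
t 15.3 tcp [ 0.611  -0.0648  0.0033] jaw 6.42 F [0.1 6.  2.2] op 0.0856
side fit [ 0.66235441 -0.10845923] 276.625
top fit [ 0.37813925 -0.02760163] 585.125
rel x,z mm 49.2 46.1
bay frame side mm [-55.8  -1.9]
```

View pics/z12.png

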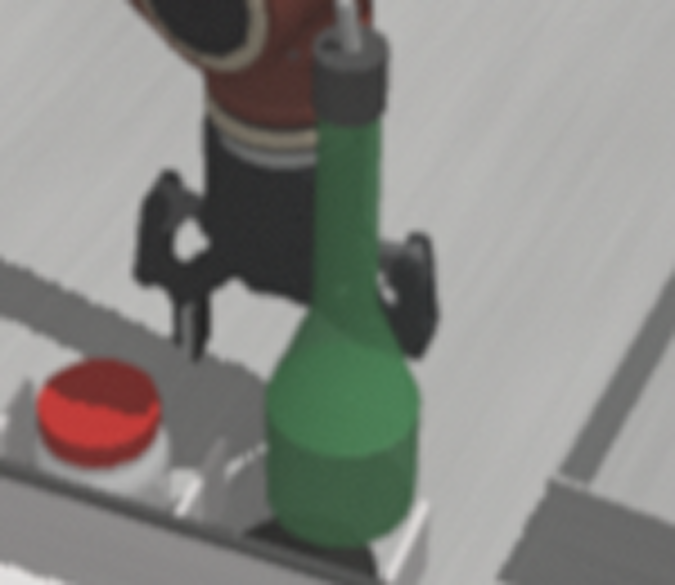

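>>> play_rows(
  moves=[
    {"x": 0.05,"y": -0.4,"z": 0,"turn": 0,"jaw": 8.5},
    {"x": 0.06,"y": -0.5,"z": 0,"turn": 0,"jaw": 8.5},
    {"x": 0.07,"y": -0.6,"z": 0,"turn": 0,"jaw": 8.5},
    {"x": 0.07,"y": -0.6,"z": 0,"turn": 0,"jaw": 8.5},
    {"x": 0.07,"y": -0.6,"z": 0,"turn": 0,"jaw": 8.5},
    {"x": 0.06,"y": -0.5,"z": 0,"turn": 0,"jaw": 8.5},
    {"x": 0.05,"y": -0.4,"z": 0,"turn": 0,"jaw": 8.5},
    {"x": 0,"y": 0,"z": 0,"turn": 0,"jaw": 8.5},
  ],
)

```text
t: 16.07
tool_pos: [0.6152, -0.1012, 0.0031]
tool_rot: [-1.259, 1.127, -1.126]
contact_force: [0.0, 4.0, -0.3]
opening: 0.0854
```

```bash
python3 chk.py 13 .667 -.145
```

```text
t 16.07 tcp [ 0.6152 -0.1012  0.0031] jaw 6.39 F [ 0.   4.  -0.3] op 0.0854
side fit [ 0.66128768 -0.13493248] 536.8125
top fit [0.39096915 0.03252532] 590.0
rel x,z mm 38.6 42.0
bay frame side mm [-29.5  -5. ]
```

View pics/z13.png

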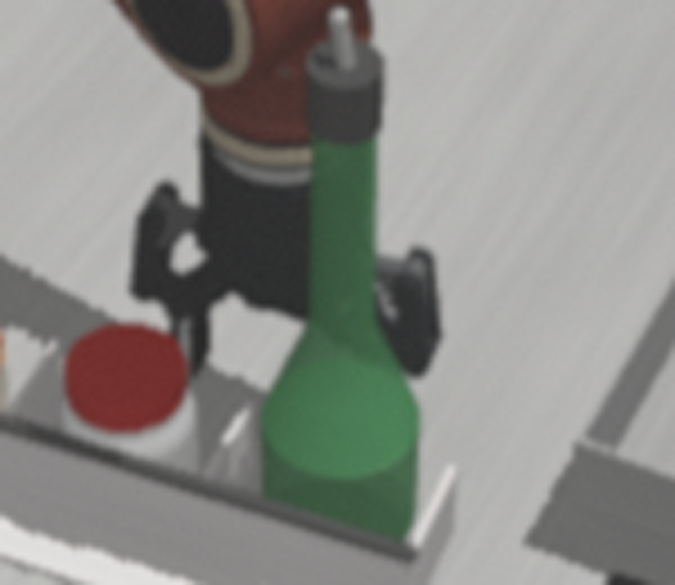

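View pics/top13.png

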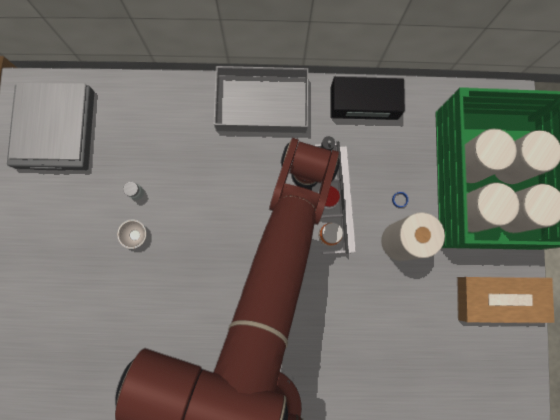

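>>> play_rows(
  moves=[
    {"x": 0.03,"y": -0.25,"z": 0,"turn": 0,"jaw": 8.5},
    {"x": 0.03,"y": -0.3,"z": 0,"turn": 0,"jaw": 8.5},
    {"x": 0.03,"y": -0.3,"z": 0,"turn": 0,"jaw": 8.5},
    {"x": 0.03,"y": -0.3,"z": 0,"turn": 0,"jaw": 8.5},
    {"x": 0.03,"y": -0.25,"z": 0,"turn": 0,"jaw": 8.5},
    {"x": 0.02,"y": -0.15,"z": 0,"turn": 0,"jaw": 8.5},
    {"x": 0,"y": 0,"z": 0,"turn": 0,"jaw": 8.5},
  ],
)

```text
t: 16.75
tool_pos: [0.6169, -0.1162, 0.0031]
tool_rot: [-1.26, 1.127, -1.126]
contact_force: [-0.3, 5.0, -0.1]
opening: 0.0853
```

```bash
cat > chk2.py <<'E'
import fit as F
from fit import *
import sys
n=sys.argv[1];x0=np.array([float(sys.argv[2]),float(sys.argv[3])])
o,M=st()
s=eyes.get_image("side");save(s,"side"+n)
g=green(s["img"])
c=pr(s,np.array([[*x0,.15]]))[0].astype(int)
row=int(pr(s,np.array([[*x0,.075]]))[0][1]); w=np.zeros_like(g);w[row-75:row,c[0]-40:c[0]+40]=1
cost=lambda xy:(np.abs(sil(s,xy)-g)*w).sum()
b=minimize(cost,x0,method="Nelder-Mead",options=dict(initial_simplex=[x0,x0+[.008,0],x0+[0,.008]],xatol=2e-4,fatol=.1))
print("fit",b.x,b.fun)
for tag,p in(("fit",b.x),("tcp",np.array(o["tool_pos"])[:2]+.047*M[:2,0]+.046*M[:2,2])):
    a=-1.4945;R_=np.array([[np.cos(a),np.sin(a)],[-np.sin(a),np.cos(a)]])
    print(tag,p,"bay mm",(R_@(p-[.6685,-.164])*1e3).round(1))
y0=max(0,row-80);x1=c[0]-75
cv2.imwrite("pics/z"+n+".png",cv2.resize(np.ascontiguousarray(s["img"][y0:y0+130,x1:x1+150,::-1]),None,fx=4.5,fy=4.5,interpolation=cv2.INTER_CUBIC))
E
python3 chk2.py 14 .667 -.16
```

```text
t 16.75 tcp [ 0.6169 -0.1162  0.0031] jaw 6.42 F [-0.3  5.  -0.1] op 0.0853
fit [ 0.67707683 -0.18131116] 167.625
fit [ 0.67707683 -0.18131116] bay mm [17.9  7.2]
tcp [ 0.66783256 -0.15780997] bay mm [-6.2 -0.2]
```

View pics/z14.png

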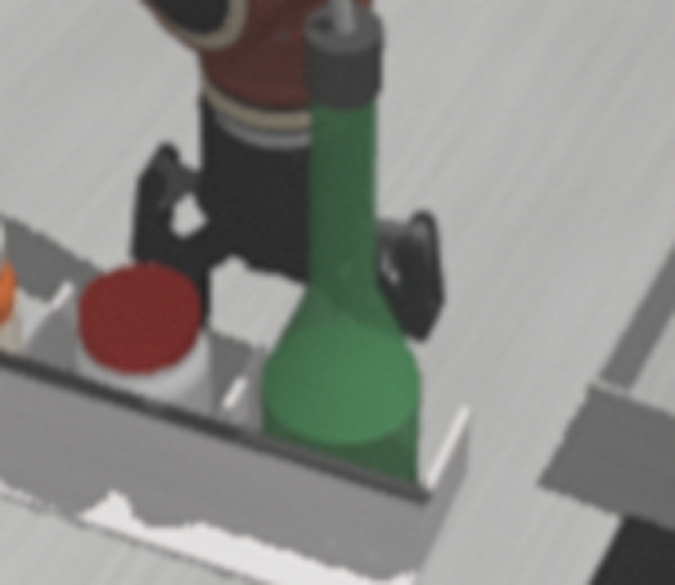

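>>> play_rows(
  moves=[
    {"x": 0.01,"y": -0.1,"z": 0,"turn": 0,"jaw": 8.5},
    {"x": 0.01,"y": -0.1,"z": 0,"turn": 0,"jaw": 8.5},
    {"x": 0.01,"y": -0.1,"z": 0,"turn": 0,"jaw": 8.5},
    {"x": 0.01,"y": -0.1,"z": 0,"turn": 0,"jaw": 8.5},
  ],
)

```text
t: 17.13
tool_pos: [0.617, -0.117, 0.003]
tool_rot: [-1.257, 1.128, -1.12]
contact_force: [-1.6, 18.8, 4.8]
opening: 0.0853
```

>>> play_rows(
  moves=[
    {"x": 0.01,"y": -0.1,"z": 0,"turn": 0,"jaw": 8.5},
    {"x": 0.01,"y": -0.1,"z": 0,"turn": 0,"jaw": 8.5},
  ],
)

```text
t: 17.3
tool_pos: [0.6171, -0.1172, 0.003]
tool_rot: [-1.256, 1.129, -1.117]
contact_force: [-1.6, 24.6, 6.0]
opening: 0.0849
```

>>> play_rows(
  moves=[
    {"x": -0.03,"y": 0.3,"z": 0,"turn": 0,"jaw": 8.5},
    {"x": -0.05,"y": 0.5,"z": 0,"turn": 0,"jaw": 8.5},
    {"x": -0.1,"y": 1,"z": 0,"turn": 0,"jaw": 8.5},
    {"x": -0.2,"y": 2,"z": 0,"turn": 0,"jaw": 8.5},
    {"x": -0.3,"y": 3,"z": 0,"turn": 0,"jaw": 8.5},
    {"x": -0.5,"y": 3,"z": 0,"turn": 0,"jaw": 8.5},
    {"x": -0.5,"y": 3,"z": 0.5,"turn": 0,"jaw": 8.5},
    {"x": -1,"y": 3,"z": 1,"turn": 0,"jaw": 8.5},
  ],
)

```text
t: 17.97
tool_pos: [0.5898, 0.036, 0.0172]
tool_rot: [-1.261, 1.128, -1.127]
contact_force: [0.1, 0.9, 0.6]
opening: 0.0848
```

>>> play_rows(
  moves=[
    {"x": -2,"y": 3,"z": 1,"turn": 0,"jaw": 8.5},
    {"x": -2,"y": 3,"z": 1,"turn": 0,"jaw": 8.5},
    {"x": -3,"y": 2,"z": 1,"turn": 0,"jaw": 8.5},
    {"x": -3,"y": 2,"z": 1,"turn": 0,"jaw": 8.5},
    {"x": -1,"y": 1,"z": 1,"turn": 0,"jaw": 8.5},
    {"x": 0,"y": 0,"z": 0,"turn": 0,"jaw": 8.5},
  ],
)

```text
t: 18.47
tool_pos: [0.4796, 0.1468, 0.0697]
tool_rot: [-1.259, 1.123, -1.126]
contact_force: [0.9, -0.8, 0.8]
opening: 0.0851
```

```bash
python3 - <<'E'
from fit import *
st()
t=eyes.get_image("top");save(t,"top15");s=eyes.get_image("side");save(s,"side15")
print(fit([(t,t["img"])],[.668,-.16]))
b,_=fit([(t,t["img"])],[.668,-.16])
a=-1.4945;R_=np.array([[np.cos(a),np.sin(a)],[-np.sin(a),np.cos(a)]])
print("bay mm",R_@(b-[.6676,-.1639])*1e3)
for c,im in(("top",t),("side",s)):
    for q,z in(("bottle",0),("bottle_top",.065),("bay_mat",0),("jar_a",0),("paper_roll",0),("cap",0),("shaker",0),("ramekin",0)):
        for r in pinpoint(c,q)[:2]: print(c,q,round(r["score"],2),np.round(onz(im,r["point"],z)[:2],4))
i=t["img"][110:270,270:430]; cv2.imwrite("pics/t15z.png",cv2.resize(np.ascontiguousarray(i[:,:,::-1]),None,fx=3.7,fy=3.7,interpolation=cv2.INTER_CUBIC))
i=s["img"][130:320,200:340]; cv2.imwrite("pics/s15z.png",cv2.resize(np.ascontiguousarray(i[:,:,::-1]),None,fx=3.1,fy=3.1,interpolation=cv2.INTER_CUBIC))
E
```

```text
t 18.47 tcp [0.4796 0.1468 0.0697] jaw 6.54 F [ 0.9 -0.8  0.8] op 0.0851
(array([ 0.66949418, -0.16208845]), np.float64(154.75))
bay mm [-1.66190575  2.02674635]
top bottle 0.96 [ 0.672  -0.1649]
top bottle 0.48 [0.5859 0.3705]
top bottle_top 0.69 [ 0.6742 -0.1696]
top jar_a 0.56 [ 0.572  -0.1764]
top paper_roll 0.67 [ 0.4517 -0.3817]
top paper_roll 0.41 [ 0.5668 -0.1755]
top cap 0.59 [ 0.5732 -0.383 ]
top shaker 0.71 [0.5788 0.3781]
top ramekin 0.76 [0.4595 0.3595]
side bottle 0.62 [ 0.6673 -0.1669]
side bottle 0.38 [0.4494 0.3615]
side bottle_top 0.83 [ 0.6652 -0.1625]
side jar_a 0.79 [ 0.4752 -0.1798]
side jar_a 0.66 [ 0.5738 -0.1743]
side paper_roll 0.7 [ 0.4622 -0.3861]
side paper_roll 0.51 [0.4667 0.3556]
side cap 0.66 [ 0.5695 -0.3756]
side shaker 0.78 [0.5869 0.3515]
side ramekin 0.82 [0.4544 0.3635]
```

View pics/t15z.png

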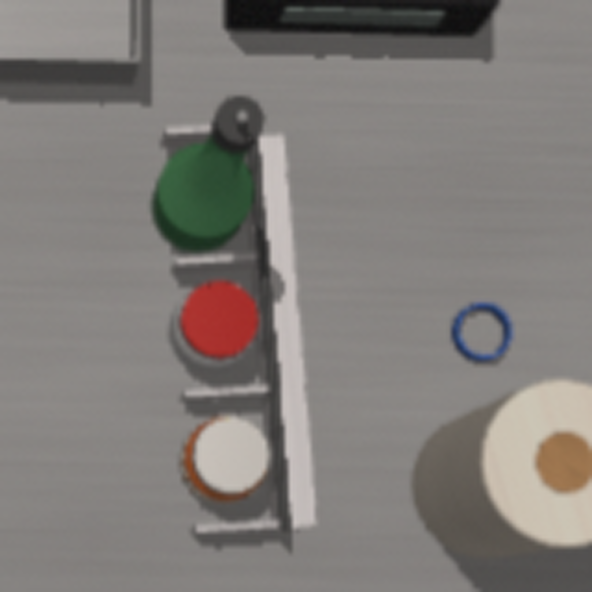

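View pics/s15z.png

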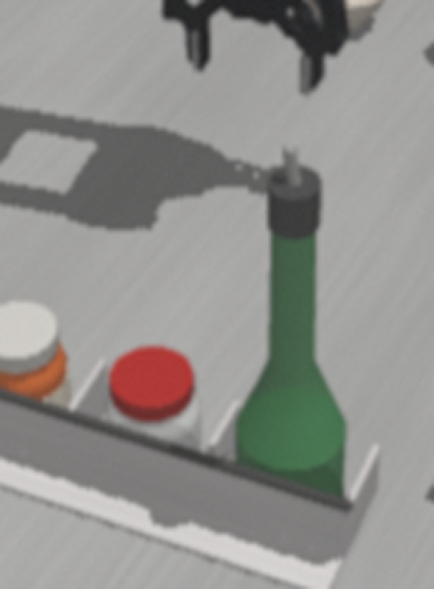

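```bash
python3 -c "
from station import finish_job
print(finish_job())"
```

```text
the job is handed in; nothing more can be done
None
```

The oil bottle is standing upright in the free far bay, against the rack's back plate, and the job is handed in at about 18.5 s of the 70 s allowed. I pushed it with the side of one open finger, the TCP about 3 mm above the counter. The push went along a slanted line to the mouth of the bay, then straight in. I then backed the hand away and raised it before handing in.

- **Seating:** while pushing along the counter the wrist force stayed around 3–6 N. When the bottle met the back plate it rose to about 25 N with no further movement, so I stopped there.
- **Position:** after retreating, my fit to the top picture put the bottle at x = −1.7 mm and y = +2 mm from the seat (limits ±10 and ±16 mm). The trained networks' estimates agree within about 6 mm.
- **Other things:** as far as the networks report, everything else is within their scatter of where it started. The largest difference is about 15 mm on the shaker, which the robot never went near. The white-capped jar had no separate reading at the end but looks unmoved in the pictures.
- **Checks that failed:** fitting the bottle in the top view while the arm covered it, and in the side view while the back plate hid its base, gave useless numbers. One side-view fit put it 18 mm past the seat. I ignored those and used the tool position and force instead.

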